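# Clear the used printing stamps into the rinse tub

## Robot

A 6-joint arm with a two-finger parallel gripper is mounted at the origin on the work surface. World frame = base frame: x ahead of the robot, y to its left, z up, the work surface at z = 0. Lengths are in m, angles in rad, forces in N, time in s.
With the tool pointing down it reaches from about 0.325 to 0.9 m from the base axis. Payload 6.1 kg.
Tool frame: the origin (TCP) lies at the very end of the fingers, on their centre line; the grasp point (between the pads) lies 19 mm behind it; z points along the fingers, y is the direction in which the jaws open and shut (so a half turn about z gives the same grasp; the last joint's range is limited). The gripper opens to 87 mm and grips with 3 to 60 N. Pads are 19 mm wide; open, the fingers measure 117 mm over their backs; the gripper's body (75 mm by 190 mm) begins 51 mm behind the grasp point.
Start: joints at [1.195, 0.22, 1.526, -0, 1.395, -0.126], TCP at [0.155, 0.606, 0.223] pointing down, gripper open.
Joint ranges: [-2.98, 2.98], [-0.91, 2.08], [0.09, 2.57], [-1.24, 4.39], [0.2, 2.65], [-2.68, 2.68]. Speed limits (rad/s): [2.57, 2.57, 3.01, 3.14, 3.14, 3.14].

## Interface

Orientations are given as a unit quaternion [w, x, y, z].
In Python, from plant import ctrl gives the robot as it stands. The module is installed in compiled form; this text tells all that it offers.
- The arm moves only by the tool carry_out, never from a script. Its argument "targets" is a list of rows, each a list of 7 numbers: the shift along the world's x, y, z in cm, then the turn, a rotation vector about the world's x, y, z in rad, then the opening, from 0 (shut) to 1 (fully open). In form: [[dx, dy, dz, rx, ry, rz, grip], ...]. A call has 1 to 20 rows; each row is the pose to reach, as a shift and turn from the pose commanded when the call began; what a row does not reach only later rows make up. A row lasts 1/12 s, in which the tool goes at most 41.7 mm and 7.16 degrees, less where a joint would pass 70% of its speed; a pose out of reach is approached as far as the arm can. A call with a gripper value outside its range is refused whole. The fingers move at their own pace and stop on an object; "newtons" is the grip in N (left out, the last holds). Time passes only in rows, so rows that repeat a pose let the fingers close. It gives the time, the measured TCP pose, the force and the opening at its end, in the units of the state.
- ctrl.get_obs(): the state, without advancing time (a new reading comes with each control period).
- ctrl.snapshot(name): name is "scene" or "side" or "wrist"; returns a dict with "frame" (480x640x3 uint8, red, green, blue), "depth" (480x640 float32, m along the optical axis (not along the pixel's ray), 0 where there is no reading), "mtx" (3x3 intrinsics, pixels), "k1" (the pictures are not rectified: a ray, as slopes to the right and down, at radius r is drawn at 1 + k1 r^2 times it, then the intrinsics apply), "eye" and "rotation" of the camera in the world. Camera axes: x right, y down, z forward; pixel columns grow to the right and rows downward; lengths in m; the calibration is good to about 2 mm. A picture is of the moment at which its call begins.
- ctrl.finish_job(): hands the job in, once; it reports no verdict.
Trained networks look in the newest picture that a camera, given by its name, has taken for a name from the list of things; names that differ only in an ending like _2 or _b are one class to them, and where a whole thing is asked for, a point or a joint stands for the part that bears it (a point fixed in the world has none). Each returns a list of dicts, best first, with "p" (0 to 1); they miss things now and then, are a little off and sometimes report something else, mostly with a low value. They report only what shows in the picture. A call takes as long as a camera call. They do not tell look-alikes from the thing itself.
- ctrl.cut_out(label, camera): "region" (480x640 bool, what is visible of it) and "at" ([column, row] in pixels, amid what is visible of it).
The state is a dict: "time": time; "joint_positions": joint angles; "qd": joint speeds; "joint_torque": joint torques, N m; "position": TCP position; "tool_rot": TCP orientation; "wrist_force": force on the tool from outside, world axes, zero at the start; "wrist_torque": the same for the moment, N m; "grip_width": finger opening in m.
Only numpy, scipy, OpenCV 4.12 (cv2) and the standard library are available. Lean on these libraries where they do the work, as an engineer would, in place of code of your own. Each camera call takes 0.05 s, during which the arm holds its last target.

## Task

Clear up after printing: gather every wooden stamp lying about, on the table or on the parking board, into the white carrying tote, then carry the tote over to the grey rinse tub and tip the whole lot out into it. Put the empty tote away, sitting flat and square in the pocket of the plywood parking board (either way round), and don't knock over any of the dye bottles, the cup or the jar.

Things in the scene. Friction and masses are not known exactly. Their poses are not given: they have to be found in the camera images.
- stamp_1: hand-printing stamp: wooden block 60 x 30 mm, 14 mm thick (black rubber face below), with a wooden grip rib 52 mm long, 16 mm wide and 22 mm tall along the middle of its top (36 mm tall in all); about 60 g, loose, starts standing rubber face down on the table; it slides easily. May be absent. Origin: centre of the rubber face; x along the rib, z up through the rib
- stamp_2: hand-printing stamp: wooden block 60 x 30 mm, 14 mm thick (black rubber face below), with a wooden grip rib 52 mm long, 16 mm wide and 22 mm tall along the middle of its top (36 mm tall in all); about 60 g, loose, starts standing rubber face down on the table; it slides easily. May be absent. Origin: centre of the rubber face; x along the rib, z up through the rib
- stamp_3: hand-printing stamp: wooden block 60 x 30 mm, 14 mm thick (black rubber face below), with a wooden grip rib 52 mm long, 16 mm wide and 22 mm tall along the middle of its top (36 mm tall in all); about 60 g, loose, starts standing rubber face down on the table; it slides easily. May be absent. Origin: centre of the rubber face; x along the rib, z up through the rib
- stamp_4: hand-printing stamp: wooden block 60 x 30 mm, 14 mm thick (black rubber face below), with a wooden grip rib 52 mm long, 16 mm wide and 22 mm tall along the middle of its top (36 mm tall in all); about 60 g, loose, starts standing rubber face down on the table; it slides easily. May be absent. Origin: centre of the rubber face; x along the rib, z up through the rib
- stamp_5: hand-printing stamp: wooden block 60 x 30 mm, 14 mm thick (black rubber face below), with a wooden grip rib 52 mm long, 16 mm wide and 22 mm tall along the middle of its top (36 mm tall in all); about 60 g, loose, starts standing rubber face down on the table; it slides easily. May be absent. Origin: centre of the rubber face; x along the rib, z up through the rib
- stamp_6: hand-printing stamp: wooden block 60 x 30 mm, 14 mm thick (black rubber face below), with a wooden grip rib 52 mm long, 16 mm wide and 22 mm tall along the middle of its top (36 mm tall in all); about 60 g, loose, starts standing rubber face down in the parking board's pocket (12 mm up); it slides easily. May be absent. Origin: centre of the rubber face; x along the rib, z up through the rib
- tote: loose white plastic tote 224 (x) x 160 mm (y), about 320 g; 5 mm floor, 5 mm walls 42 mm high along both long sides and at the +x end; the -x end is the pouring end, a ramp 45 mm long up to a lip 22 mm high. Smooth inside: stamps slide on a slope of about 23 degrees and leave over the ramp when tipped about 45 degrees or more. Origin: centre of the underside, z up
- tote_handle (a point): centre of the tote's fixed wooden bridge handle, 73 mm above the tote's underside at its x = y = 0: a bar along the tote's y from side wall to side wall, 150 mm free between its posts, 16 mm wide (x), 22 mm tall (62 to 84 mm above the underside); axes as the tote's
- tub: fixed grey plastic rinse tub, open top, outside 250 mm (x) x 230 mm (y) x 120 mm tall, 4 mm walls; origin: centre of the underside on the table
- rack: fixed plywood parking board 264 (x) x 200 (y) x 12 mm; four wooden rails about 17 mm tall frame a pocket for the tote's base, 232 mm along x, 168 mm along y at the bottom; their inner faces lean outward 0.4 rad as a lead-in. The tote fits either way round, its long side along the rack's x. Origin: centre of the underside
- rack_seat (a point): centre of the pocket floor, 12 mm above the table; axes as the rack's. The seated tote's origin lies here
- dye_bottle_1: white dye bottle, 36 mm across, 95 mm tall, standing loose on the table; bystander; origin under its centre
- dye_bottle_2: white dye bottle, 36 mm across, 95 mm tall, standing loose on the table; bystander; origin under its centre
- dye_bottle_3: white dye bottle, 36 mm across, 95 mm tall, standing loose on the table; bystander; origin under its centre
- mixing_cup: clear plastic cup, 76 mm across the rim, 90 mm tall, loose bystander; origin under its centre
- peg_jar: glass jar 68 mm across with wooden pegs in it, 125 mm tall in all, loose bystander; origin under its centre
Mind the look-alikes: they are no part of the job. Leave any green look-alike of the stamp_3 alone. Leave any green look-alike of the stamp_1 alone.

How it is judged:
On the way, in this order (a step that is already met when the one before it is completed fails the run):
1. every stamp present is in the tote (x of stamp_1 in the frame of tote between -0.112 and 0.112 m and y of stamp_1 in the frame of tote between -0.08 and 0.08 m and z of stamp_1 in the frame of tote between -0.005 and 0.075 m and x of stamp_2 in the frame of tote between -0.112 and 0.112 m and y of stamp_2 in the frame of tote between -0.08 and 0.08 m and z of stamp_2 in the frame of tote between -0.005 and 0.075 m and x of stamp_3 in the frame of tote between -0.112 and 0.112 m and y of stamp_3 in the frame of tote between -0.08 and 0.08 m and z of stamp_3 in the frame of tote between -0.005 and 0.075 m and x of stamp_4 in the frame of tote between -0.112 and 0.112 m and y of stamp_4 in the frame of tote between -0.08 and 0.08 m and z of stamp_4 in the frame of tote between -0.005 and 0.075 m and x of stamp_5 in the frame of tote between -0.112 and 0.112 m and y of stamp_5 in the frame of tote between -0.08 and 0.08 m and z of stamp_5 in the frame of tote between -0.005 and 0.075 m and x of stamp_6 in the frame of tote between -0.112 and 0.112 m and y of stamp_6 in the frame of tote between -0.08 and 0.08 m and z of stamp_6 in the frame of tote between -0.005 and 0.075 m), for 0.3 s.
2. the tote, with every stamp still in it, is lifted over the tub (all of step 1 and height (world z) of tote above 0.1 m and horizontal distance between tote and tub below 0.22 m), for 0.05 s.
3. the tote is tipped by at least 35 degrees over the tub (angle between tote's own z axis and vertical above 0.61 rad and height (world z) of tote above 0.1 m and horizontal distance between tote and tub below 0.25 m), for 0.1 s.
At the end, for the whole second after the job is handed in: every stamp present lies inside the tub, below its rim and at rest; the tote is released and at rest in the parking board's pocket: within 8 mm of its centre, its underside within 5 mm of the pocket floor, level within 0.04 rad and square within 0.06 rad (either way round) (x of stamp_1 in the frame of tub between -0.125 and 0.125 m and y of stamp_1 in the frame of tub between -0.115 and 0.115 m and z of stamp_1 in the frame of tub between -0.005 and 0.115 m and x of stamp_2 in the frame of tub between -0.125 and 0.125 m and y of stamp_2 in the frame of tub between -0.115 and 0.115 m and z of stamp_2 in the frame of tub between -0.005 and 0.115 m and x of stamp_3 in the frame of tub between -0.125 and 0.125 m and y of stamp_3 in the frame of tub between -0.115 and 0.115 m and z of stamp_3 in the frame of tub between -0.005 and 0.115 m and x of stamp_4 in the frame of tub between -0.125 and 0.125 m and y of stamp_4 in the frame of tub between -0.115 and 0.115 m and z of stamp_4 in the frame of tub between -0.005 and 0.115 m and x of stamp_5 in the frame of tub between -0.125 and 0.125 m and y of stamp_5 in the frame of tub between -0.115 and 0.115 m and z of stamp_5 in the frame of tub between -0.005 and 0.115 m and x of stamp_6 in the frame of tub between -0.125 and 0.125 m and y of stamp_6 in the frame of tub between -0.115 and 0.115 m and z of stamp_6 in the frame of tub between -0.005 and 0.115 m and horizontal distance between tote and rack_seat below 0.008 m and z of tote in the frame of rack_seat between -0.005 and 0.005 m and angle between tote's own z axis and vertical below 0.04 rad and angle between the x axis of tote and the x axis of rack, either way round below 0.06 rad and linear speed of tote below 0.02 m/s and linear speed of each of stamp_1, stamp_2, stamp_3, stamp_4, stamp_5, stamp_6 below 0.03 m/s); the robot touches nothing.
It fails at once if a dye bottle, the cup or the jar is knocked over (angle between any of dye_bottle_1, dye_bottle_2, dye_bottle_3, mixing_cup, peg_jar's own z axis and vertical above 0.7 rad).
Of stamp_1, stamp_2, stamp_3, stamp_4, stamp_5, stamp_6 only 4 to 6 are there at a start; the rules pass over those that are not, and their reading is None.
At some moment in a run one of stamp_1, stamp_2, stamp_3, stamp_4, stamp_5, stamp_6, tote may be knocked a few centimetres aside while the robot is not near it.
It also fails if it takes over 210 s, if anything falls off the work surface, if the arm or the gripper's body presses on something with over 40 N, if the wrist force passes 120 N, or if a joint passes its speed limit or range.

## Working session

There is one attempt and no reset: what is moved stays moved. The work goes in short steps, Python scripts to look and compute and a tool call to move; the robot and the scene stay as the last step left them, time stands still between calls to the robot, and variables do not carry over. Pictures are saved under pics/ and viewed, and the job is handed in when it is done.

Besides the shell and the picture viewer there is one more tool, called after "Call:" in YAML: its name, and indented under it one key for each argument. carry_out: Moves the arm, as the interface text tells. Its arguments: {"type":"object","properties":{"targets":{"type":"array","items":{"type":"array","items":{"type":"number"}}},"newtons":{"type":"number"}},"required":["targets"]}

```bash
mkdir -p pics; cat > h.py <<'E'
import numpy as np, cv2
from plant import ctrl
def snap(n, f=None):
    s=ctrl.snapshot(n)
    if f: cv2.imwrite('pics/'+f+'.png', s['frame'][:,:,::-1])
    return s
def cloud(s):
    K=np.array(s['mtx']);k1=s['k1']
    v,u=np.mgrid[0:480,0:640]
    xd=(u-K[0,2])/K[0,0]; yd=(v-K[1,2])/K[1,1]
    x,y=xd.copy(),yd.copy()
    for _ in range(15):
        f=1+k1*(x*x+y*y); x=xd/f;y=yd/f
    d=s['depth']; P=np.stack([x*d,y*d,d],-1)
    W=P@np.array(s['rotation']).T+np.array(s['eye'])
    W[d==0]=np.nan
    return W
def project(s,p):
    q=(np.atleast_2d(p)-np.array(s['eye']))@np.array(s['rotation'])
    x=q[:,0]/q[:,2];y=q[:,1]/q[:,2];f=1+s['k1']*(x*x+y*y)
    K=np.array(s['mtx']);return np.stack([K[0,0]*x*f+K[0,2],K[1,1]*y*f+K[1,2]],-1)
E
python3 - <<'E'
from h import *
np.set_printoptions(precision=4,suppress=True)
for n in ['scene','side','wrist']:
    s=snap(n,n+'0'); print(n,s['eye'],s['rotation'],s['mtx'],s['k1'])
    W=cloud(s); np.save(n+'0.npy',W)
    for l in ['stamp_1','tote','tub','rack','dye_bottle_1','mixing_cup','peg_jar']:
        for r in ctrl.cut_out(l,n):
            m=r['region']; print(l,round(r['p'],2),np.round(r['at']),m.sum(),np.nanmedian(W[m],0) if m.any() else None)
print(ctrl.get_obs())
E
```

```text
scene [1.0602 0.522  1.0893] [-0.1113  0.358   0.8834 -0.2812] [[603.5161   0.     322.8553]
 [  0.     603.5161 235.8067]
 [  0.       0.       1.    ]] -0.08053230034569446Traceback (most recent call last):
  File "<stdin>", line 5, in <module>
  File "h.py", line 15, in cloud
    W=P@np.array(s['rotation']).T+np.array(s['eye'])
      ~^~~~~~~~~~~~~~~~~~~~~~~~~~
ValueError: matmul: Input operand 1 has a mismatch in its core dimension 0, with gufunc signature (n?,k),(k,m?)->(n?,m?) (size 4 is different from 3)
```

Rotation is a quaternion [w,x,y,z].

```bash
python3 - <<'E'
t=open('h.py').read()
t=t.replace("np.array(s['rotation'])","RM(s['rotation'])").replace("def snap","from scipy.spatial.transform import Rotation as R\ndef RM(q): return R.from_quat(np.asarray(q),scalar_first=True).as_matrix()\ndef snap",1)
open('h.py','w').write(t)
E
python3 - <<'E'
from h import *
np.set_printoptions(precision=4,suppress=True)
for n in ['scene','side','wrist']:
    s=snap(n,n+'0'); print(n,s['eye'])
    W=cloud(s); np.save(n+'0.npy',W)
    for l in ['stamp_1','tote','tub','rack','dye_bottle_1','mixing_cup','peg_jar']:
        for r in ctrl.cut_out(l,n):
            m=r['region']; print(l,round(r['p'],2),np.round(r['at']),m.sum(),np.nanmedian(W[m],0) if m.any() else None)
print(ctrl.get_obs())
E
```

```text
scene [1.0602 0.522  1.0893]
stamp_1 0.95 [333. 191.] 399 [ 0.4363 -0.104   0.0189]
stamp_1 0.89 [399. 245.] 450 [0.4373 0.1106 0.0187]
stamp_1 0.84 [492. 304.] 512 [0.4286 0.3403 0.0304]
stamp_1 0.73 [220. 214.] 427 [ 0.6591 -0.2267  0.0178]
stamp_1 0.65 [363. 218.] 436 [0.4405 0.0037 0.017 ]
stamp_1 0.58 [357. 157.] 401 [ 0.3359 -0.1269  0.0169]
tote 0.66 [304. 267.] 8474 [ 0.6283 -0.0016  0.009 ]
tub 0.67 [267. 124.] 11723 [ 0.4175 -0.369   0.0492]
tub 0.32 [171. 175.] 447 [ 0.6913 -0.3756  0.0514]
rack 0.58 [474. 316.] 11841 [0.4614 0.3255 0.0127]
dye_bottle_1 0.78 [283. 355.] 494 [0.7948 0.1341 0.0606]
dye_bottle_1 0.55 [167. 174.] 465 [ 0.6913 -0.3764  0.0498]
mixing_cup 0.94 [208. 271.] 1555 [ 0.7815 -0.1117  0.0563]
mixing_cup 0.17 [493. 306.] 532 [0.4287 0.3401 0.0292]
peg_jar 0.9 [332. 384.] 1718 [0.7722 0.2421 0.0664]
side [-0.0019 -0.7391  0.8316]
stamp_1 0.92 [275. 286.] 328 [ 0.4264 -0.0123  0.0156]
stamp_1 0.87 [299. 306.] 404 [ 0.4245 -0.1175  0.0161]
stamp_1 0.85 [409. 297.] 291 [ 0.6507 -0.2499  0.025 ]
stamp_1 0.68 [269. 334.] 440 [ 0.325 -0.142  0.016]
stamp_1 0.5
[... 555 characters left out ...]
.] 472 [ 0.6753 -0.395   0.0498]
peg_jar 0.42 [328. 251.] 4047 [ 0.6055 -0.0055  0.0142]
wrist [0.0863 0.6234 0.3852]
tub 0.56 [208. 403.] 99 [0.332  0.4296 0.0032]
rack 0.64 [200. 404.] 193 [0.33   0.4256 0.0029]
{'time': 1.25, 'joint_positions': array([ 1.1949,  0.2204,  1.5265, -0.    ,  1.3947, -0.1261]), 'qd': array([ 0.0006,  0.0005,  0.0006, -0.0012, -0.0009,  0.0005]), 'joint_torque': array([  0.0014, -49.4555, -38.7719,   0.0699,   0.0467,   0.0001]), 'position': array([0.1545, 0.6056, 0.2225]), 'tool_rot': array([0.    , 0.1246, 0.9922, 0.    ]), 'wrist_force': array([ 1.0772, -0.1779,  0.7485]), 'wrist_torque': array([-0.0037,  0.0102,  0.0202]), 'grip_width': 0.08684821688327544}
```

View pics/scene0.png

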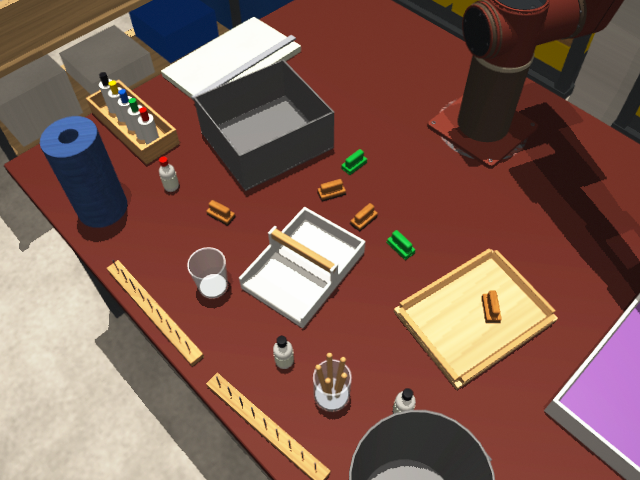

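View pics/side0.png

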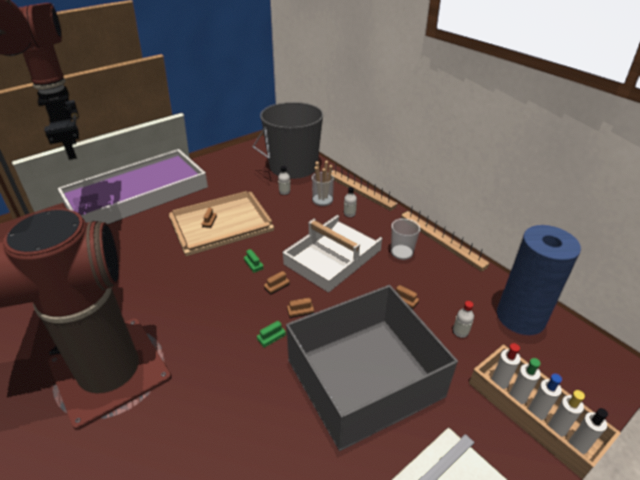

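View pics/wrist0.png

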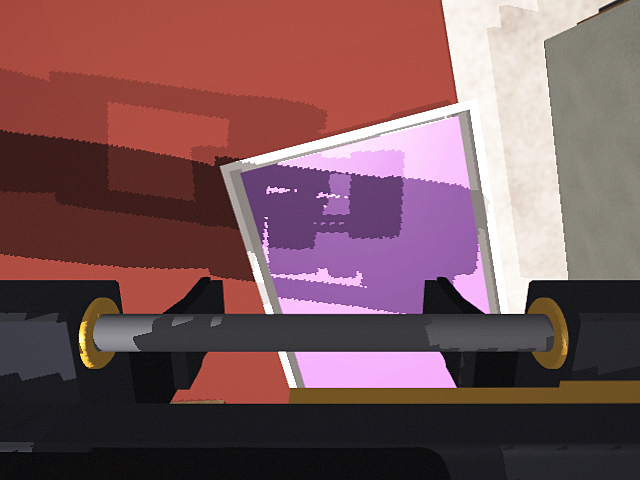

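The pictures show four brown stamps in the scene view: (333,191), (363,218), (220,214), and (492,304) in the rack. The green look-alikes at (355,160) and (400,244) stay put. The white tote is at (304,267), with its ramp end to be determined. The tub is at (267,124) and the rack at (474,316). Next I measure positions and make a close crop.

```bash
cat > meas.py <<'E'
from h import *
def stamps(n):
    s=snap(n); W=cloud(s); hsv=cv2.cvtColor(s['frame'],cv2.COLOR_RGB2HSV)
    out=[]
    for r in ctrl.cut_out('stamp_1',n):
        m=r['region']&np.isfinite(W[...,2]); P=W[m]
        if len(P)<20: continue
        hue=np.median(hsv[m][:,0]); zt=np.percentile(P[:,2],97)
        b=0.012 if abs(np.median(P[:,0])-0.43)<.1 and np.median(P[:,1])>.2 else 0
        T=P[P[:,2]>b+0.028]
        if len(T)<8: T=P[P[:,2]>zt-.008]
        rr=cv2.minAreaRect((T[:,:2]*1000).astype(np.float32)) 
        c,(w,h),a=rr
        if w<h: a+=90
        out.append(dict(p=r['p'],at=r['at'],hue=hue,zt=zt,n=len(T),c=np.array(c)/1000,size=sorted((w,h)),yaw=(a+90)%180-90,mean=T.mean(0)))
    return s,W,out
E
python3 - <<'E'
from meas import *
np.set_printoptions(precision=4,suppress=True)
for n in ['scene','side']:
    s,W,o=stamps(n)
    for k in o: print(n,round(k['p'],2),np.round(k['at']),'hue',k['hue'],'zt %.4f'%k['zt'],k['n'],k['c'],np.round(k['size'],1),'yaw %.1f'%k['yaw'],k['mean'])
    if n=='scene':
        a=cv2.resize(s['frame'][170:330,190:530],None,fx=2.3,fy=2.3,interpolation=cv2.INTER_CUBIC)
        cv2.imwrite('pics/crop1.png',a[:,:,::-1])
    # tote / rack / tub
    for l in ['tote','rack','tub']:
        r=ctrl.cut_out(l,n)
        if not r: continue
        P=W[r[0]['region']]; P=P[np.isfinite(P[:,2])]
        for lo,hi in {'tote':[(-.005,.015),(.036,.048),(.055,.08),(.08,.095)],'rack':[(.006,.017),(.022,.035)],'tub':[(-.004,.015),(.112,.13)]}[l]:
            T=P[(P[:,2]>lo)&(P[:,2]<hi)]
            if len(T)<10: print(l,lo,len(T));continue
            c,(w,h),a=cv2.minAreaRect((T[:,:2]*1000).astype(np.float32))
            print(l,(lo,hi),len(T),np.round(c,1),round(w,1),round(h,1),'ang %.1f'%a,'z',np.median(T[:,2]))
E
```

```text
scene 0.9 [218. 214.] hue 14.0 zt 0.0385 153 [ 0.6556 -0.2369] [18.7 53.5] yaw -75.3 [ 0.6567 -0.2349  0.035 ]
scene 0.81 [334. 190.] hue 14.0 zt 0.0379 148 [ 0.4327 -0.1085] [19.  51.8] yaw -23.9 [ 0.4335 -0.1076  0.0344]
scene 0.79 [399. 246.] hue 67.0 zt 0.0391 174 [0.4308 0.1064] [18.  52.4] yaw 81.9 [0.4326 0.1067 0.0348]
scene 0.76 [362. 218.] hue 14.0 zt 0.0385 155 [ 0.4354 -0.0025] [16.9 54.1] yaw 2.1 [ 0.4364 -0.0013  0.0346]
scene 0.73 [494. 306.] hue 15.0 zt 0.0503 212 [0.4202 0.3392] [17.8 51.8] yaw 46.9 [0.4222 0.3394 0.0465]
scene 0.54 [354. 157.] hue 66.0 zt 0.0373 136 [ 0.3336 -0.132 ] [19.3 51.2] yaw 3.6 [ 0.3341 -0.1314  0.0341]
tote (-0.005, 0.015) 5186 [611.5 -23.2] 255.9 208.2 ang 11.3 z 0.005664619336323118
tote (0.036, 0.048) 840 [620.5  -0.9] 227.5 163.5 ang 10.6 z 0.04118224270691617
tote (0.055, 0.08) 314 [621.6  -0.7] 24.1 163.0 ang 10.8 z 0.07124142914438436
tote (0.08, 0.095) 566 [620.5   0.8] 23.5 161.8 ang 10.6 z 0.08386491994047174
rack (0.006, 0.017) 8796 [448.5 324.8] 200.0 266.5 ang 78.7 z 0.011904408778348974
rack (0.022, 0.035) 2192 [446.5 323.5] 
[... 705 characters left out ...]
4] [16.2 51.5] yaw 83.3 [0.425  0.098  0.0337]
tote (-0.005, 0.015) 2146 [627.5  38. ] 262.8 239.6 ang 11.2 z 0.004292987666110359
tote (0.036, 0.048) 454 [616.7  -1.3] 225.2 165.6 ang 10.8 z 0.03993934438659352
tote (0.055, 0.08) 302 [614.7  -4. ] 26.1 160.1 ang 14.4 z 0.07150573477167677
tote (0.08, 0.095) 235 [618.9  -2.7] 25.7 161.8 ang 9.0 z 0.08252920092269633
rack (0.006, 0.017) 2669 [443.7 316.3] 198.5 263.3 ang 79.1 z 0.01129891850340825
rack (0.022, 0.035) 741 [444.9 320.1] 205.3 264.2 ang 79.2 z 0.025500874355137926
tub (-0.004, 0.015) 7261 [ 474.4 -305.7] 331.2 333.6 ang 79.3 z 0.0033223896547247556
tub (0.112, 0.13) 1429 [ 425.4 -346.5] 232.8 252.4 ang 79.3 z 0.11745330570443813
```

View pics/crop1.png

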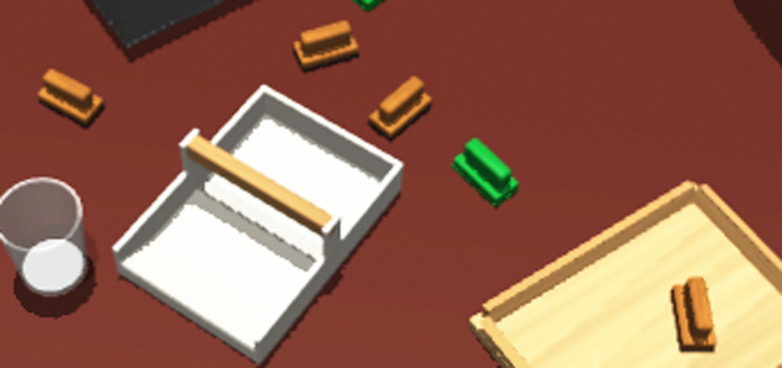

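Tools agree to within 5 mm (stamp tops at z≈0.036, rack stamp ≈0.048), and the sizes match the description. The tote's tall end wall faces the robot, so its pouring end points towards world +x (tote yaw ≈ 190.7°). I start with the rack stamp and hover above it.

Call:
carry_out:
  targets:
    - [13, -13, -1, 0, 0, 0.53, 0.6]
    - [13, -13, -1, 0, 0, 0.53, 0.6]
    - [13, -13, -1, 0, 0, 0.53, 0.6]
    - [13, -13, -1, 0, 0, 0.53, 0.6]
    - [13, -13, -1, 0, 0, 0.53, 0.6]
    - [26.5, -27, -2, 0, 0, 1.07, 0.6]
    - [26.5, -27, -2, 0, 0, 1.07, 0.6]
    - [26.5, -27, -2, 0, 0, 1.07, 0.6]
    - [26.5, -27, -2, 0, 0, 1.07, 0.6]
    - [26.5, -27, -2, 0, 0, 1.07, 0.6]
    - [26.5, -27, -2, 0, 0, 1.07, 0.6]
    - [26.5, -27, -2, 0, 0, 1.07, 0.6]
    - [26.5, -27, -2, 0, 0, 1.07, 0.6]
  newtons: 20

```text
time: 2.83
position: [0.4194, 0.3357, 0.2026]
tool_rot: [-0.0, -0.398, 0.918, 0.0]
wrist_force: [-0.5, -0.2, -0.1]
grip_width: 0.0524
```

```bash
cat > m.py <<'E'
import sys
from meas import *
np.set_printoptions(precision=4,suppress=True)
o=ctrl.get_obs(); M=RM(o['tool_rot']); print('t',o['time'],'tcp',o['position'],'jaw',np.degrees(np.arctan2(M[1,1],M[0,1])),'z',M[:,2],'grip',o['grip_width'],'F',o['wrist_force'],'q6',o['joint_positions'][5])
for n in sys.argv[1].split(','):
    s,W,ob=stamps(n); cv2.imwrite('pics/%s.png'%(sys.argv[2]+n),s['frame'][:,:,::-1])
    for k in ob: print(n,round(k['p'],2),np.round(k['at']),'hue',k['hue'],'zt %.4f'%k['zt'],k['n'],k['c'],np.round(k['size'],1),'yaw %.1f'%k['yaw'])
E
python3 m.py wrist,scene D
```

```text
t 2.8333 tcp [0.4194 0.3357 0.2026] jaw 136.8493938508646 z [-0.0004  0.0005 -1.    ] grip 0.052384410238242196 F [-0.5181 -0.1979 -0.1179] q6 -1.8609858703377171
wrist 0.91 [324. 213.] hue 13.0 zt 0.0492 1200 [0.4171 0.3367] [15.6 52.1] yaw 46.6
wrist 0.68 [126.  24.] hue 68.0 zt 0.0374 1034 [0.4295 0.1117] [16.5 37. ] yaw 84.4
scene 0.95 [219. 214.] hue 14.0 zt 0.0382 159 [ 0.6563 -0.2352] [19.4 52.5] yaw -79.8
scene 0.87 [363. 215.] hue 14.0 zt 0.0382 155 [ 0.4354 -0.0021] [17.8 54. ] yaw 1.2
scene 0.83 [492. 305.] hue 14.0 zt 0.0506 204 [0.4209 0.3392] [17.2 53.2] yaw 46.3
scene 0.68 [396. 246.] hue 67.0 zt 0.0383 170 [0.4304 0.1059] [19.2 52.9] yaw 86.1
scene 0.63 [334. 191.] hue 14.0 zt 0.0382 150 [ 0.4319 -0.1088] [19.4 52.4] yaw -23.2
scene 0.56 [357. 159.] hue 67.0 zt 0.0388 128 [ 0.332  -0.1318] [17.7 52.7] yaw -2.4
scene 0.36 [304. 266.] hue 18.0 zt 0.0842 2093 [ 0.6198 -0.0007] [163.7 226.6] yaw 10.4
```

View pics/Dwrist.png

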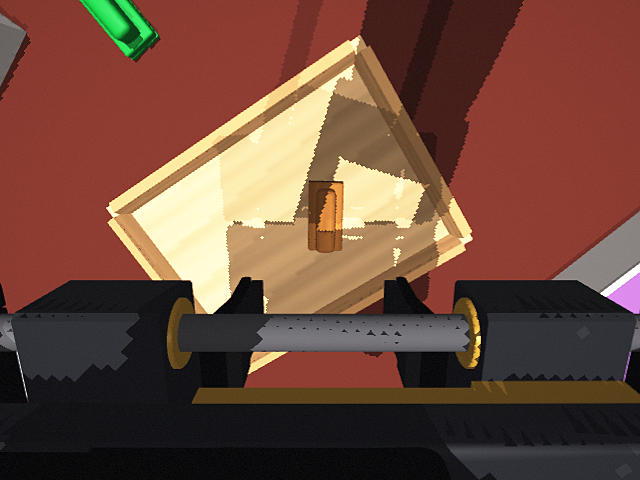

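The wrist view shows the stamp at (326,215), centred between the fingers, and its measured position matches the scene view. Descending to grip the rib.

Call:
carry_out:
  targets:
    - [-0.2, 0.1, -4, 0, 0, 0, 0.6]
    - [-0.2, 0.1, -8, 0, 0, 0, 0.6]
    - [-0.2, 0.1, -12, 0, 0, 0, 0.6]
    - [-0.2, 0.1, -15, 0, 0, 0, 0.6]
    - [-0.2, 0.1, -17.3, 0, 0, 0, 0.6]
    - [-0.2, 0.1, -17.3, 0, 0, 0, 0.6]
    - [-0.2, 0.1, -17.3, 0, 0, 0, 0.1]
    - [-0.2, 0.1, -17.3, 0, 0, 0, 0.1]
    - [-0.2, 0.1, -17.3, 0, 0, 0, 0.1]
    - [-0.2, 0.1, -17.3, 0, 0, 0, 0.1]
    - [-0.2, 0.1, -17.3, 0, 0, 0, 0.1]
    - [-0.2, 0.1, -13, 0, 0, 0, 0.1]
    - [-0.2, 0.1, -9, 0, 0, 0, 0.1]
    - [-0.2, 0.1, -5, 0, 0, 0, 0.1]
    - [-0.2, 0.1, -2, 0, 0, 0, 0.1]
    - [-0.2, 0.1, -2, 0, 0, 0, 0.1]
  newtons: 20

```text
time: 4.37
position: [0.4218, 0.3391, 0.1918]
tool_rot: [0.007, -0.399, 0.917, 0.001]
wrist_force: [0.5, 0.3, -0.3]
grip_width: 0.0093
```

```bash
python3 m.py wrist,scene D2; python3 - <<'E'
import numpy as np
a=np.radians(190.7);c=np.array([.6195,-.0015])
for x,y in [(60,45),(60,-45),(60,0),(-38,40),(-38,-40),(-38,0)]:
    print(x,y,c+np.array([np.cos(a)*x-np.sin(a)*y,np.sin(a)*x+np.cos(a)*y])/1000)
E
```

```text
t 4.3667 tcp [0.4218 0.3391 0.1918] jaw 136.9887841990788 z [ 0.0127  0.0074 -0.9999] grip 0.009335681936518802 F [ 0.4839  0.3201 -0.3148] q6 -1.8595095714042624
wrist 0.72 [122.  16.] hue 67.0 zt 0.0372 663 [0.4297 0.1187] [16.4 23.2] yaw 83.9
wrist 0.71 [325. 208.] hue 13.0 zt 0.0493 1296 [0.4168 0.3365] [15.7 51.5] yaw 46.7
scene 0.98 [220. 212.] hue 14.0 zt 0.0387 160 [ 0.6557 -0.2368] [18.7 55.5] yaw -75.7
scene 0.96 [333. 190.] hue 14.0 zt 0.0383 150 [ 0.4325 -0.1096] [18.8 49.9] yaw -23.9
scene 0.9 [364. 216.] hue 14.0 zt 0.0387 154 [ 0.435  -0.0025] [16.9 53.5] yaw 1.4
scene 0.9 [357. 159.] hue 67.0 zt 0.0386 123 [ 0.3333 -0.132 ] [17.5 50. ] yaw -0.1
scene 0.77 [398. 245.] hue 67.0 zt 0.0388 162 [0.4318 0.1065] [17.  49.5] yaw 85.9
scene 0.63 [493. 306.] hue 14.0 zt 0.0501 204 [0.4205 0.3389] [16.5 54.1] yaw 45.0
60 45 [ 0.56889823 -0.05685757]
60 -45 [0.55218823 0.03157758]
60 0 [ 0.56054323 -0.01264   ]
-38 40 [ 0.66426595 -0.03374918]
-38 -40 [0.64941262 0.04485984]
-38 0 [0.65683929 0.00555533]
```

View pics/D2wrist.png

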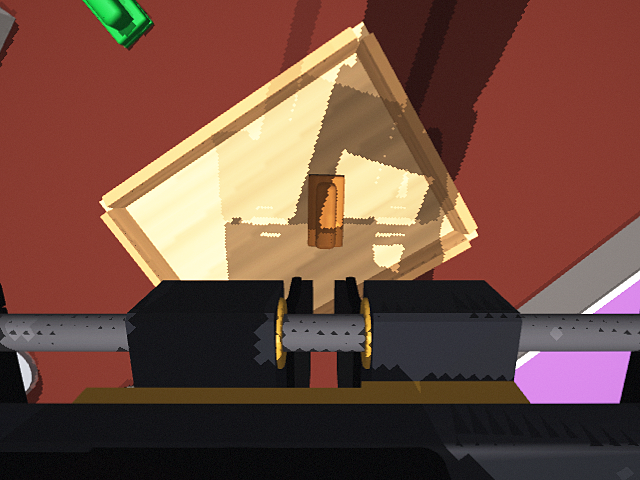

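The grip missed: the fingers closed on nothing (9 mm) and the stamp still sits at (326,210), unmoved. I descend again without closing and read the pose.

Call:
carry_out:
  targets:
    - [0, 0, -4, 0, 0, 0, 0.6]
    - [0, 0, -7, 0, 0, 0, 0.6]
    - [0, 0, -10, 0, 0, 0, 0.6]
    - [0, 0, -10, 0, 0, 0, 0.6]
    - [0, 0, -10, 0, 0, 0, 0.6]
    - [0, 0, -10, 0, 0, 0, 0.6]

```text
time: 5.07
position: [0.4177, 0.3367, 0.083]
tool_rot: [-0.0, -0.399, 0.917, -0.0]
wrist_force: [0.4, 1.2, 0.6]
grip_width: 0.0409
```

```bash
python3 m.py wrist D3
```

```text
t 5.0667 tcp [0.4177 0.3367 0.083 ] jaw 136.99486519905463 z [-0.0003 -0.0002 -1.    ] grip 0.040948748196627555 F [0.3549 1.1565 0.5736] q6 -1.8596254533546142
wrist 0.86 [27.  5.] hue 67.0 zt 0.0150 434 [0.4399 0.1313] [ 7.2 16.9] yaw -36.8
wrist 0.76 [322. 254.] hue 13.0 zt 0.0492 2734 [0.4164 0.3356] [16.  49.7] yaw 45.7
```

View pics/D3wrist.png

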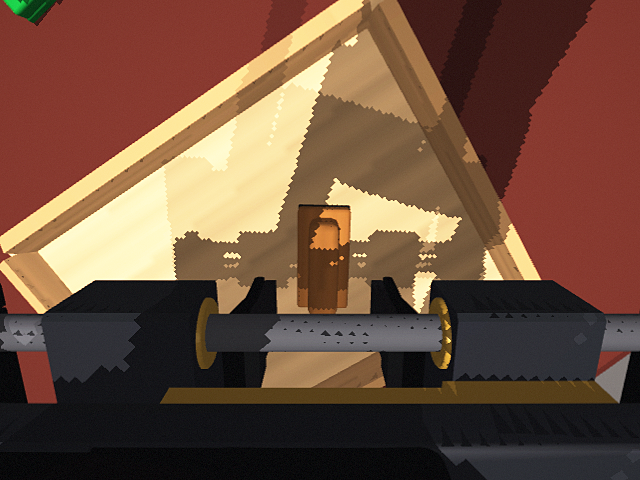

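The first attempt failed because the fingers close at only about 65 mm/s, so I lifted too early. Now descending the rest of the way with a longer dwell.

Call:
carry_out:
  targets:
    - [-0.1, -0.1, -3, 0, 0, 0, 0.45]
    - [-0.1, -0.1, -5.4, 0, 0, 0, 0.45]
    - [-0.1, -0.1, -5.4, 0, 0, 0, 0.45]
    - [-0.1, -0.1, -5.4, 0, 0, 0, 0.45]
    - [-0.1, -0.1, -5.4, 0, 0, 0, 0]
    - [-0.1, -0.1, -5.4, 0, 0, 0, 0]
    - [-0.1, -0.1, -5.4, 0, 0, 0, 0]
    - [-0.1, -0.1, -5.4, 0, 0, 0, 0]
    - [-0.1, -0.1, -5.4, 0, 0, 0, 0]
    - [-0.1, -0.1, -5.4, 0, 0, 0, 0]
    - [-0.1, -0.1, -5.4, 0, 0, 0, 0]
    - [-0.1, -0.1, -5.4, 0, 0, 0, 0]
  newtons: 20

```text
time: 6.17
position: [0.4172, 0.336, 0.0296]
tool_rot: [0.001, -0.399, 0.917, 0.0]
wrist_force: [-1.5, -1.0, 6.4]
grip_width: 0.016
```

Call:
carry_out:
  targets:
    - [0, 0, 4, 0, 0, 0, 0]
    - [0, 0, 8, 0, 0, 0, 0]
    - [0, 0, 12, 0, 0, 0, 0]
    - [3.5, -7.6, 12, 0, 0, -0.16, 0]
    - [3.5, -7.6, 12, 0, 0, -0.16, 0]
    - [7, -15, 12, 0, 0, -0.32, 0]
    - [7, -15, 12, 0, 0, -0.32, 0]
    - [10, -23, 12, 0, 0, -0.48, 0]
    - [10, -23, 12, 0, 0, -0.48, 0]
    - [13.5, -30.4, 12, 0, 0, -0.634, 0]
    - [13.5, -30.4, 12, 0, 0, -0.634, 0]
    - [13.5, -30.4, 12, 0, 0, -0.634, 0]
    - [13.5, -30.4, 12, 0, 0, -0.634, 0]

```text
time: 7.25
position: [0.5519, 0.0293, 0.1482]
tool_rot: [-0.0, -0.091, 0.996, 0.0]
wrist_force: [-0.2, 1.3, -0.9]
grip_width: 0.0153
```

```bash
python3 m.py wrist,side D4
```

```text
t 7.25 tcp [0.5519 0.0293 0.1482] jaw 100.44138502921084 z [-0.0005  0.     -1.    ] grip 0.015300085699856131 F [-0.2387  1.3477 -0.9339] q6 -1.8425925241567247
wrist 0.97 [456.  78.] hue 67.0 zt 0.0373 2169 [0.4287 0.1033] [16.6 51.4] yaw 84.3
wrist 0.68 [323. 269.] hue 13.0 zt 0.1678 5876 [0.5688 0.0322] [ 29.7 100.8] yaw 9.2
wrist 0.66 [148.  28.] hue 13.0 zt 0.0374 1715 [ 0.4361 -0.1126] [16.4 39.6] yaw -24.0
wrist 0.62 [  9. 287.] hue 13.0 zt 0.0152 17 [ 0.5334 -0.0541] [1.1 4. ] yaw 17.7
wrist 0.6 [308.  52.] hue 14.0 zt 0.0374 2186 [ 0.4324 -0.0042] [16.1 51.9] yaw 1.3
side 0.66 [298. 308.] hue 13.0 zt 0.0363 112 [ 0.4269 -0.1132] [16.3 48.8] yaw -21.2
side 0.58 [270. 333.] hue 65.0 zt 0.0362 145 [ 0.3282 -0.1362] [19.5 50.1] yaw 2.2
side 0.56 [254. 263.] hue 65.0 zt 0.0361 85 [0.4263 0.101 ] [16. 50.] yaw 86.9
side 0.51 [407. 296.] hue 13.0 zt 0.0366 129 [ 0.6081 -0.2585] [ 50.6 122.9] yaw 21.3
side 0.5 [304. 220.] hue 13.0 zt 0.1653 231 [0.5676 0.0372] [ 36.7 102.4] yaw 19.2
side 0.28 [351. 202.] hue 18.0 zt 0.0934 206 [0.7814 0.1211] [27.  35.3] yaw -67.7
```

View pics/D4wrist.png

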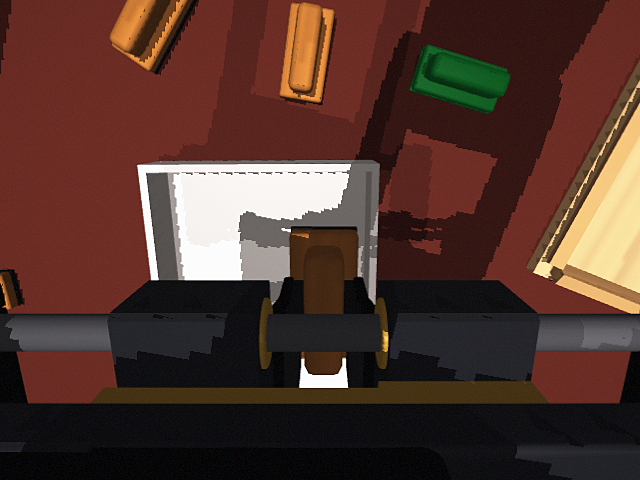

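View pics/D4side.png

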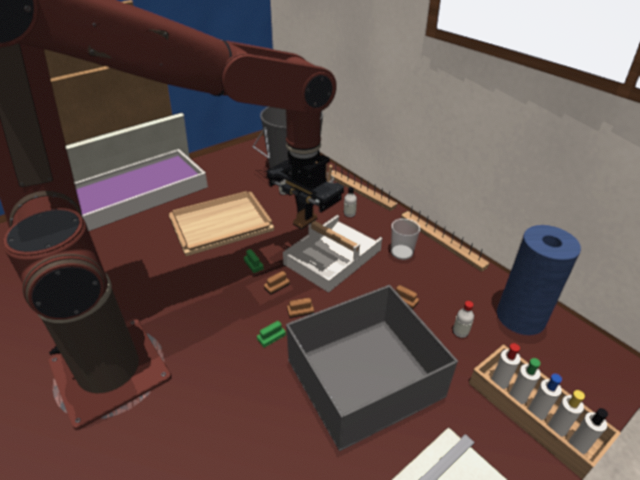

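The stamp is held at (323,270), over the tote's walled half (tote wall at about (260,165)). The bottom view is clear. Lowering it inside the side wall.

Call:
carry_out:
  targets:
    - [0, -0.4, -4, 0, 0, 0, 0]
    - [0, -0.4, -8, 0, 0, 0, 0]
    - [0, -0.4, -11, 0, 0, 0, 0]
    - [0, -0.4, -12.2, 0, 0, 0, 0]
    - [0, -0.4, -12.2, 0, 0, 0, 0]
    - [0, -0.4, -12.2, 0, 0, 0, 0]
    - [0, -0.4, -12.2, 0, 0, 0, 0.3]
    - [0, -0.4, -12.2, 0, 0, 0, 0.3]
    - [0, -0.4, -12.2, 0, 0, 0, 0.3]
    - [0, -0.4, -10, 0, 0, 0, 0.3]
    - [0, -0.4, -6, 0, 0, 0, 0.3]
    - [0, -0.4, -2, 0, 0, 0, 0.3]
    - [0, -0.4, 2, 0, 0, 0, 0.6]
    - [0, -0.4, 2, 0, 0, 0, 0.6]

```text
time: 8.62
position: [0.5574, 0.0271, 0.1795]
tool_rot: [0.008, -0.093, 0.996, -0.002]
wrist_force: [2.0, 0.3, 0.3]
grip_width: 0.0328
```

```bash
python3 m.py wrist,scene D5
```

```text
t 8.6167 tcp [0.5574 0.0271 0.1795] jaw 100.66977252457919 z [ 0.0168 -0.0016 -0.9999] grip 0.03282037128694048 F [1.976  0.2852 0.2747] q6 -1.849825339426503
wrist 0.9 [453.  74.] hue 67.0 zt 0.0374 1800 [0.4286 0.1032] [16.5 51.4] yaw 85.0
wrist 0.87 [ 22. 266.] hue 13.0 zt 0.0367 401 [ 0.5987 -0.1392] [ 18.2 207.5] yaw -57.9
wrist 0.72 [170.  27.] hue 13.0 zt 0.0375 1398 [ 0.4357 -0.1125] [16.  40.5] yaw -23.7
wrist 0.7 [315.  47.] hue 14.0 zt 0.0374 1795 [ 0.4326 -0.0042] [16.1 51.6] yaw 1.2
wrist 0.68 [328. 213.] hue 13.0 zt 0.0422 1345 [0.5527 0.0287] [15.7 51.4] yaw 11.0
scene 0.83 [219. 213.] hue 14.0 zt 0.0384 152 [ 0.6561 -0.2363] [17.2 53.6] yaw -75.9
scene 0.74 [400. 245.] hue 66.0 zt 0.0385 174 [0.4308 0.1052] [18.2 54.1] yaw 82.7
scene 0.71 [358. 222.] hue 14.0 zt 0.0397 50 [0.5128 0.0553] [ 15.3 179.6] yaw 44.6
scene 0.66 [339. 252.] hue 14.0 zt 0.0454 195 [0.5692 0.0402] [29.7 89.1] yaw 33.7
scene 0.55 [337. 192.] hue 14.0 zt 0.0234 8 [ 0.4334 -0.1017] [2.1 6.9] yaw -22.6
scene 0.54 [361. 156.] hue 66.0 zt 0.0376 27 [ 0.4308 -0.0372] [ 19.4 307.1] yaw 39.4
scene 0.29 [210. 271.] hue 8.0 zt 0.0911 1256 [ 0.784  -0.1017] [73.7 76.9] yaw 65.3
```

View pics/D5wrist.png

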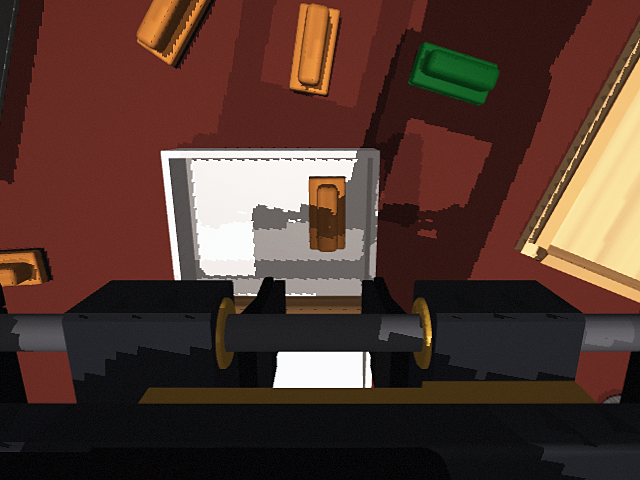

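The stamp lies in the tote at (327,213), squarely aligned. Next stamp B, at (0.4324, −0.0042), rib yaw 1.3°.

Call:
carry_out:
  targets:
    - [-4, -1, -1, 0, 0, -0.08, 0.5]
    - [-8, -2, -2, 0, 0, -0.164, 0.5]
    - [-12, -3, -3, 0, 0, -0.164, 0.5]
    - [-12, -3, -5, 0, 0, -0.164, 0.5]
    - [-12, -3, -8, 0, 0, -0.164, 0.5]
    - [-12, -3, -11, 0, 0, -0.164, 0.5]
    - [-12, -3, -13.5, 0, 0, -0.164, 0.5]
    - [-12, -3, -14.9, 0, 0, -0.164, 0.5]
    - [-12, -3, -14.9, 0, 0, -0.164, 0.5]
    - [-12, -3, -14.9, 0, 0, -0.164, 0.5]
    - [-12, -3, -14.9, 0, 0, -0.164, 0]
    - [-12, -3, -14.9, 0, 0, -0.164, 0]
    - [-12, -3, -14.9, 0, 0, -0.164, 0]
    - [-12, -3, -14.9, 0, 0, -0.164, 0]
    - [-12, -3, -14.9, 0, 0, -0.164, 0]
    - [-12, -3, -14.9, 0, 0, -0.164, 0]
    - [-12, -3, -14.9, 0, 0, -0.164, 0]
    - [-12, -3, -14.9, 0, 0, -0.164, 0]
    - [-12, -3, -14.9, 0, 0, -0.164, 0]

```text
time: 10.4
position: [0.4321, -0.0025, 0.0202]
tool_rot: [0.001, -0.011, 1.0, -0.0]
wrist_force: [-0.7, -0.5, 5.7]
grip_width: 0.0155
```

Call:
carry_out:
  targets:
    - [0, 0, 4, 0, 0, 0, 0]
    - [0, 0, 8, 0, 0, 0, 0]
    - [2, -0.8, 10, 0, 0, 0.04, 0]
    - [6, -2, 10, 0, 0, 0.1, 0]
    - [10, -3.5, 10, 0, 0, 0.164, 0]
    - [13.6, -5, 10, 0, 0, 0.164, 0]
    - [13.6, -5, 9, 0, 0, 0.164, 0]
    - [13.6, -5, 7, 0, 0, 0.164, 0]
    - [13.6, -5, 4, 0, 0, 0.164, 0]
    - [13.6, -5, 2, 0, 0, 0.164, 0]
    - [13.6, -5, 0.8, 0, 0, 0.164, 0]
    - [13.6, -5, 0.8, 0, 0, 0.164, 0]
    - [13.6, -5, 0.8, 0, 0, 0.164, 0]
    - [13.6, -5, 0.8, 0, 0, 0.164, 0.3]
    - [13.6, -5, 0.8, 0, 0, 0.164, 0.3]
    - [13.6, -5, 0.8, 0, 0, 0.164, 0.3]
    - [13.6, -5, 4, 0, 0, 0.164, 0.3]
    - [13.6, -5, 8, 0, 0, 0.164, 0.3]
    - [13.6, -5, 12, 0, 0, 0.164, 0.3]
    - [13.6, -5, 15, 0, 0, 0.164, 0.3]

```text
time: 12.07
position: [0.5686, -0.0526, 0.1738]
tool_rot: [0.002, -0.093, 0.996, -0.001]
wrist_force: [0.9, -0.5, 1.2]
grip_width: 0.0258
```

```bash
python3 m.py wrist,scene B
```

```text
t 12.0667 tcp [ 0.5686 -0.0526  0.1738] jaw 100.67197356785621 z [ 0.004 -0.001 -1.   ] grip 0.025837218029749948 F [ 0.8825 -0.4591  1.1948] q6 -1.9874038812218207
wrist 0.9 [422. 218.] hue 14.0 zt 0.0422 1554 [0.5527 0.0286] [16.6 51.2] yaw 11.3
wrist 0.87 [558.  80.] hue 67.0 zt 0.0374 1923 [0.4292 0.103 ] [16.9 52.8] yaw 85.2
wrist 0.78 [ 88. 276.] hue 19.0 zt 0.0371 1311 [ 0.6103 -0.1773] [ 29.8 201.5] yaw -54.4
wrist 0.74 [326. 222.] hue 13.0 zt 0.0423 1384 [ 0.5671 -0.0518] [15.9 51.2] yaw 11.0
wrist 0.69 [279.  32.] hue 17.0 zt 0.0374 1517 [ 0.4329 -0.112 ] [16.9 45. ] yaw -24.2
scene 0.84 [339. 250.] hue 14.0 zt 0.0452 199 [0.5705 0.0408] [29.1 84.1] yaw 33.2
scene 0.79 [218. 213.] hue 14.0 zt 0.0391 150 [ 0.6549 -0.2342] [18.6 51.6] yaw -76.6
scene 0.76 [306. 237.] hue 14.0 zt 0.0447 194 [ 0.5858 -0.0409] [30.3 86. ] yaw 30.6
scene 0.74 [405. 401.] hue 23.0 zt 0.0970 390 [0.703  0.3541] [30.8 35. ] yaw -62.8
scene 0.67 [399. 247.] hue 66.0 zt 0.0384 169 [0.43   0.1055] [19.4 53.3] yaw 82.6
scene 0.5 [339. 192.] hue 14.0 zt 0.0255 25 [ 0.515  -0.0505] [ 51.  226.2] yaw 34.3
scene 0.5 [359. 155.] hue 67.0 zt 0.0393 102 [ 0.4205 -0.0607] [ 31.2 275.3] yaw 36.9
```

View pics/Bwrist.png

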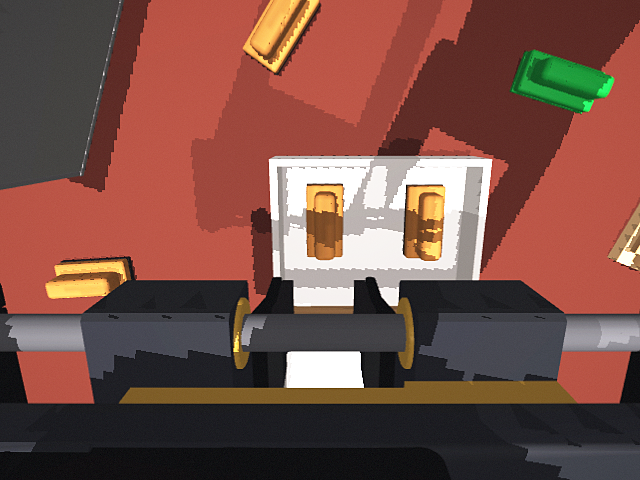

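Two stamps are in the tote, at (326,222) and (425,222). Hovering over stamp A at about (0.430, −0.111).

Call:
carry_out:
  targets:
    - [-4, -1.5, 0, 0, 0, -0.12, 0.5]
    - [-8, -3, 0, 0, 0, -0.24, 0.5]
    - [-11, -4.5, 0, 0, 0, -0.36, 0.5]
    - [-13.8, -5.8, 0, 0, 0, -0.48, 0.5]
    - [-13.8, -5.8, 0, 0, 0, -0.609, 0.5]
    - [-13.8, -5.8, 0, 0, 0, -0.609, 0.5]
    - [-13.8, -5.8, 0, 0, 0, -0.609, 0.5]

```text
time: 12.85
position: [0.429, -0.1103, 0.1686]
tool_rot: [-0.001, 0.209, 0.978, 0.0]
wrist_force: [0.7, -0.4, 0.6]
grip_width: 0.0433
```

```bash
python3 m.py wrist A1;  python3 - <<'E'
from h import *
s=snap('wrist');W=cloud(s);P=W.reshape(-1,3);P=P[np.isfinite(P[:,2])]
T=P[(P[:,2]>.1)&(P[:,2]<.13)&(P[:,1]<-.15)]
print(len(T), T[:,1].max() if len(T) else 0)
for x in (.38,.4,.42,.44,.46):
    q=T[abs(T[:,0]-x)<.005]; print(x,np.percentile(q[:,1],[95,100]) if len(q) else None)
E
```

```text
t 12.85 tcp [ 0.429  -0.1103  0.1686] jaw 65.92913884051734 z [-0.0011  0.0007 -1.    ] grip 0.04332010455816675 F [ 0.678  -0.4338  0.6165] q6 -1.5809163904874364
wrist 0.97 [320. 222.] hue 13.0 zt 0.0373 1356 [ 0.4292 -0.1106] [15.6 50.9] yaw -23.8
wrist 0.86 [243. 120.] hue 71.0 zt 0.0374 1718 [ 0.3304 -0.1344] [16.4 51.7] yaw 0.3
wrist 0.68 [577. 108.] hue 70.0 zt 0.0371 1796 [0.4285 0.1025] [16.3 51.9] yaw 83.9
wrist 0.64 [525. 268.] hue 15.0 zt 0.0404 208 [0.5228 0.0184] [13.6 35. ] yaw 35.8
3988 -0.20947210722659726
0.38 [-0.21955279 -0.2187403 ]
0.4 [-0.22321547 -0.223194  ]
0.42 None
0.44 None
0.46 None
```

View pics/A1wrist.png

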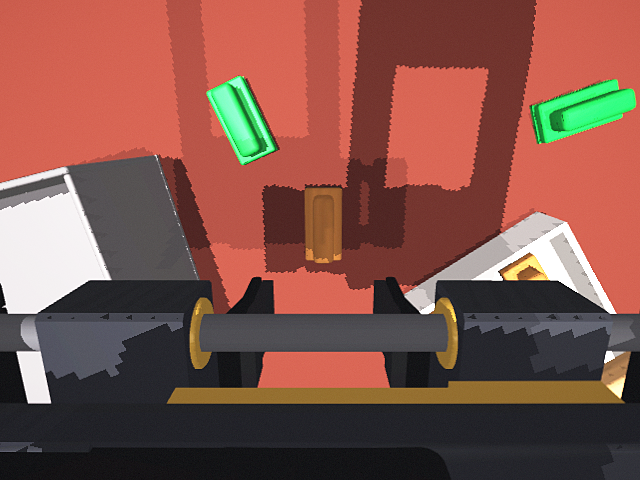

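Stamp A sits centred at (323,224). The gripper body should clear the tub rim (left edge of the view) by about 15 mm. Descending slowly to grip.

Call:
carry_out:
  targets:
    - [0, 0, -4, 0, 0, 0, 0.5]
    - [0, 0, -7, 0, 0, 0, 0.5]
    - [0, 0, -10, 0, 0, 0, 0.5]
    - [0, 0, -13, 0, 0, 0, 0.5]
    - [0, 0, -15, 0, 0, 0, 0.5]
    - [0, 0, -15, 0, 0, 0, 0.5]
    - [0, 0, -15, 0, 0, 0, 0.5]
    - [0, 0, -15, 0, 0, 0, 0]
    - [0, 0, -15, 0, 0, 0, 0]
    - [0, 0, -15, 0, 0, 0, 0]
    - [0, 0, -15, 0, 0, 0, 0]
    - [0, 0, -15, 0, 0, 0, 0]
    - [0, 0, -15, 0, 0, 0, 0]
    - [0, 0, -15, 0, 0, 0, 0]
    - [0, 0, -15, 0, 0, 0, 0]
    - [0, 0, -15, 0, 0, 0, 0]
    - [0, 0, -11, 0, 0, 0, 0]
    - [0, 0, -7, 0, 0, 0, 0]
    - [0, 0, -3, 0, 0, 0, 0]
    - [0, 0, -3, 0, 0, 0, 0]

```text
time: 14.67
position: [0.4343, -0.1125, 0.1476]
tool_rot: [0.006, 0.21, 0.978, -0.001]
wrist_force: [2.0, -0.8, -0.2]
grip_width: 0.016
```

Gripped (16 mm). Placing it in the pouring half, past the handle on the world +y side.

Call:
carry_out:
  targets:
    - [4, 2, 1, 0, 0, 0.1, 0]
    - [7, 4, 1, 0, 0, 0.2, 0]
    - [10, 7, 1, 0, 0, 0.3, 0]
    - [13, 9, 1, 0, 0, 0.4, 0]
    - [16, 11, 1, 0, 0, 0.5, 0]
    - [19, 13, 1, 0, 0, 0.609, 0]
    - [22.3, 15.6, 1, 0, 0, 0.609, 0]
    - [22.3, 15.6, 0, 0, 0, 0.609, 0]
    - [22.3, 15.6, -3, 0, 0, 0.609, 0]
    - [22.3, 15.6, -6, 0, 0, 0.609, 0]
    - [22.3, 15.6, -9, 0, 0, 0.609, 0]
    - [22.3, 15.6, -11.2, 0, 0, 0.609, 0]
    - [22.3, 15.6, -11.2, 0, 0, 0.609, 0]
    - [22.3, 15.6, -11.2, 0, 0, 0.609, 0]
    - [22.3, 15.6, -11.2, 0, 0, 0.609, 0.28]
    - [22.3, 15.6, -11.2, 0, 0, 0.609, 0.28]
    - [22.3, 15.6, -11.2, 0, 0, 0.609, 0.28]
    - [22.3, 15.6, -7, 0, 0, 0.609, 0.28]
    - [22.3, 15.6, -3, 0, 0, 0.609, 0.28]
    - [22.3, 15.6, 1, 0, 0, 0.609, 0.28]

```text
time: 16.33
position: [0.6521, 0.0456, 0.1512]
tool_rot: [-0.0, -0.093, 0.996, 0.0]
wrist_force: [1.4, -0.2, 0.3]
grip_width: 0.0241
```

```bash
python3 m.py wrist,scene A2
```

```text
t 16.3333 tcp [0.6521 0.0456 0.1512] jaw 100.66245607456037 z [-0.0005  0.0001 -1.    ] grip 0.024067072345188553 F [ 1.4346 -0.1656  0.3333] q6 -1.8076570486767622
wrist 0.67 [325.  86.] hue 13.0 zt 0.0424 2096 [0.5533 0.029 ] [16.  51.9] yaw 11.3
wrist 0.64 [209.  87.] hue 13.0 zt 0.0423 2367 [ 0.5677 -0.0515] [16.5 51.7] yaw 10.5
wrist 0.57 [324. 232.] hue 13.0 zt 0.0434 1531 [0.6513 0.0462] [15.6 50.6] yaw 10.5
scene 0.92 [218. 215.] hue 14.0 zt 0.0383 160 [ 0.6551 -0.236 ] [18.7 54.9] yaw -76.3
scene 0.81 [356. 159.] hue 67.0 zt 0.0385 129 [ 0.3326 -0.1314] [18.2 54.6] yaw 5.0
scene 0.66 [400. 246.] hue 66.0 zt 0.0381 175 [0.4312 0.105 ] [18.  52.1] yaw 82.0
scene 0.64 [308. 289.] hue 14.0 zt 0.0444 222 [0.6549 0.0472] [18.1 51.6] yaw 12.0
scene 0.56 [343. 254.] hue 14.0 zt 0.2335 9 [0.6458 0.1323] [ 1.6 20.9] yaw 10.5
```

View pics/A2wrist.png

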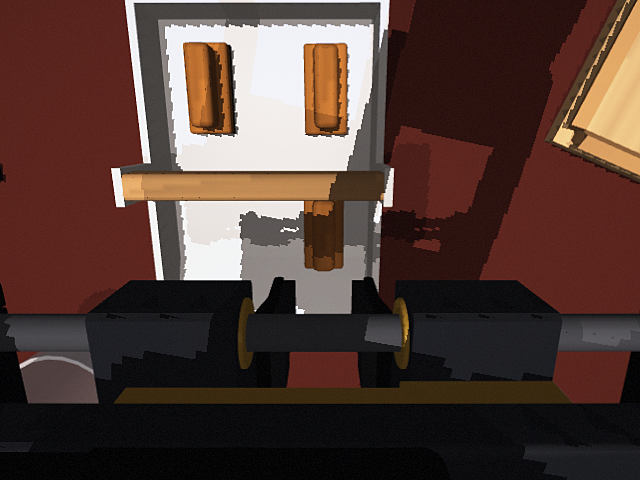

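View pics/A2scene.png

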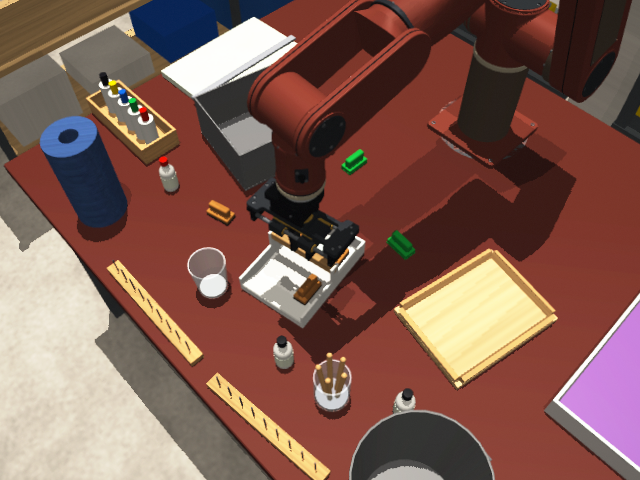

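Three stamps are in the tote, at (209,87), (325,86) and (324,235) in the wrist view. Gripping stamp C across its rib would put the gripper body into the tub corner. I'll take it along the rib ends instead, with the jaws at about 104°.

Call:
carry_out:
  targets:
    - [0, -4, 1, 0, 0, 0.06, 0.3]
    - [0, -8, 1, 0, 0, 0.06, 0.85]
    - [0, -12, 1, 0, 0, 0.06, 0.85]
    - [0, -16, 1, 0, 0, 0.06, 0.85]
    - [0, -20, 1, 0, 0, 0.06, 0.85]
    - [0, -24, 1, 0, 0, 0.06, 0.85]
    - [0, -28.4, 1, 0, 0, 0.06, 0.85]
    - [0, -28.4, 1, 0, 0, 0.06, 0.85]
    - [0, -28.4, 1, 0, 0, 0.06, 0.85]
    - [0, -28.4, 1, 0, 0, 0.06, 0.85]

```text
time: 17.37
position: [0.6515, -0.238, 0.1578]
tool_rot: [-0.001, -0.122, 0.993, 0.001]
wrist_force: [0.3, 0.3, -0.7]
grip_width: 0.0717
```

```bash
python3 m.py wrist C1
```

```text
t 17.3667 tcp [ 0.6515 -0.238   0.1578] jaw 104.03984553373101 z [-0.0023  0.0018 -1.    ] grip 0.07168298107799945 F [ 0.2806  0.2771 -0.6691] q6 -2.2800594690022997
wrist 0.86 [321. 228.] hue 13.0 zt 0.0372 1501 [ 0.6548 -0.2387] [15.6 51.2] yaw -76.2
wrist 0.82 [590. 179.] hue 13.0 zt 0.0421 2350 [ 0.5704 -0.0654] [43.3 52.2] yaw 10.9
```

View pics/C1wrist.png

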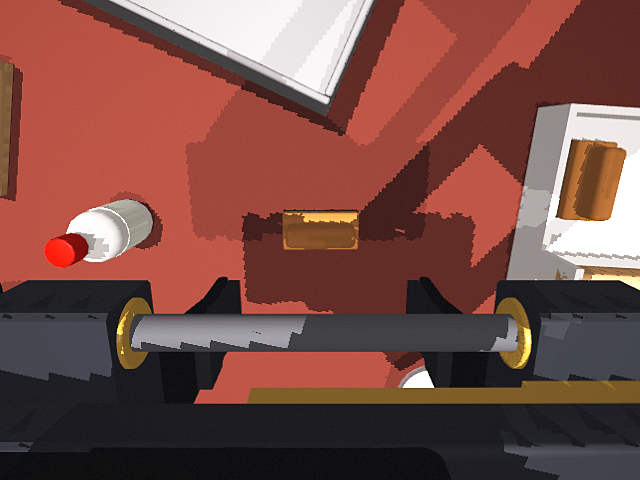

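Stamp C is at (320,230), centred between the jaws. The red-capped bottle at (110,230) is about 3 cm beyond the gripper body's reach. Descending.

Call:
carry_out:
  targets:
    - [0.2, -0.1, -4, 0, 0, 0, 0.85]
    - [0.2, -0.1, -7, 0, 0, 0, 0.85]
    - [0.2, -0.1, -10, 0, 0, 0, 0.85]
    - [0.2, -0.1, -12.5, 0, 0, 0, 0.85]
    - [0.2, -0.1, -14.1, 0, 0, 0, 0.85]
    - [0.2, -0.1, -14.1, 0, 0, 0, 0.85]
    - [0.2, -0.1, -14.1, 0, 0, 0, 0.85]
    - [0.2, -0.1, -14.1, 0, 0, 0, 0.3]
    - [0.2, -0.1, -14.1, 0, 0, 0, 0.3]
    - [0.2, -0.1, -14.1, 0, 0, 0, 0.3]
    - [0.2, -0.1, -14.1, 0, 0, 0, 0.3]
    - [0.2, -0.1, -14.1, 0, 0, 0, 0.3]
    - [0.2, -0.1, -14.1, 0, 0, 0, 0.3]
    - [0.2, -0.1, -14.1, 0, 0, 0, 0.3]
    - [0.2, -0.1, -11, 0, 0, 0, 0.3]
    - [0.2, -0.1, -7, 0, 0, 0, 0.3]
    - [0.2, -0.1, -3, 0, 0, 0, 0.3]
    - [0.2, -0.1, 0, 0, 0, 0, 0.3]
    - [0.2, -0.1, 0, 0, 0, 0, 0.3]
  newtons: 25

```text
time: 19.05
position: [0.6587, -0.2416, 0.1693]
tool_rot: [0.006, -0.123, 0.992, -0.004]
wrist_force: [2.1, -0.2, 0.7]
grip_width: 0.0519
```

```bash
python3 m.py wrist C2
python3 - <<'E'
import numpy as np
a=np.radians(190.7);c=np.array([.6195,-.0015])
for x,y in [(-40,25),(-40,22),(-42,-40)]:
    print(x,y,c+np.array([np.cos(a)*x-np.sin(a)*y,np.sin(a)*x+np.cos(a)*y])/1000)
d=np.array([.6513,.0462])-c; print([np.cos(a)*d[0]+np.sin(a)*d[1],-np.sin(a)*d[0]+np.cos(a)*d[1]])
E
```

```text
t 19.05 tcp [ 0.6587 -0.2416  0.1693] jaw 104.1017858156061 z [ 0.0123 -0.0062 -0.9999] grip 0.05191024342685104 F [ 2.0803 -0.1843  0.6769] q6 -2.2806752139106354
wrist 0.86 [325. 284.] hue 13.0 zt 0.1858 7330 [ 0.6419 -0.2455] [33.3 60. ] yaw -75.9
wrist 0.83 [632. 301.] hue 13.0 zt 0.0191 163 [ 0.6281 -0.0759] [ 23.  238.9] yaw 74.1
wrist 0.73 [592. 169.] hue 13.0 zt 0.0421 2236 [ 0.5698 -0.0656] [42.4 52.2] yaw 7.9
-40 25 [ 0.66344618 -0.01863866]
-40 22 [ 0.66288918 -0.01569082]
-42 -40 [0.65334307 0.04560251]
[np.float64(-0.040103384483978925), np.float64(-0.04096643202586911)]
```

View pics/C2wrist.png

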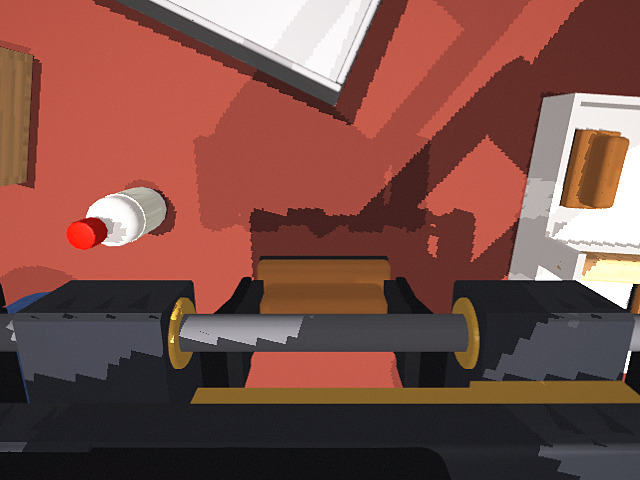

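Stamp C is held at (325,285) by its rib ends. Placing it crosswise beside A in the pouring half.

Call:
carry_out:
  targets:
    - [0, 4, 0, 0, 0, 0, 0.3]
    - [0, 8, 0, 0, 0, 0, 0.3]
    - [0, 12, 0, 0, 0, 0, 0.3]
    - [0.5, 16, 0, 0, 0, -0.03, 0.3]
    - [0.8, 20, 0, 0, 0, -0.06, 0.3]
    - [0.8, 22.3, 0, 0, 0, -0.06, 0.3]
    - [0.8, 22.3, -1, 0, 0, -0.06, 0.3]
    - [0.8, 22.3, -4, 0, 0, -0.06, 0.3]
    - [0.8, 22.3, -7, 0, 0, -0.06, 0.3]
    - [0.8, 22.3, -10, 0, 0, -0.06, 0.3]
    - [0.8, 22.3, -12.5, 0, 0, -0.06, 0.3]
    - [0.8, 22.3, -13.4, 0, 0, -0.06, 0.3]
    - [0.8, 22.3, -13.4, 0, 0, -0.06, 0.3]
    - [0.8, 22.3, -13.4, 0, 0, -0.06, 0.3]
    - [0.8, 22.3, -13.4, 0, 0, -0.06, 0.7]
    - [0.8, 22.3, -13.4, 0, 0, -0.06, 0.7]
    - [0.8, 22.3, -13.4, 0, 0, -0.06, 0.7]
    - [0.8, 22.3, -10, 0, 0, -0.06, 0.7]
    - [0.8, 22.3, -6, 0, 0, -0.06, 0.7]
    - [0.8, 22.3, -2, 0, 0, -0.06, 0.7]

```text
time: 20.82
position: [0.6613, -0.0163, 0.1396]
tool_rot: [-0.001, -0.093, 0.996, 0.0]
wrist_force: [1.3, 0.4, 0.3]
grip_width: 0.0612
```

```bash
python3 m.py wrist,scene C3; python3 - <<'E'
from h import *
s=snap('wrist');W=cloud(s);np.set_printoptions(precision=4,suppress=True)
P=W.reshape(-1,3);P=P[np.isfinite(P[:,2])]
for lo,hi in [(.078,.09)]:
    T=P[(P[:,2]>lo)&(P[:,2]<hi)&(np.hypot(P[:,0]-.62,P[:,1])<.12)]
    print(len(T),cv2.minAreaRect((T[:,:2]*1000).astype(np.float32)),np.median(T[:,2]))
    cv2.imwrite('pics/C4.png',s['frame'][:,:,::-1])
E
```

```text
t 20.8167 tcp [ 0.6613 -0.0163  0.1396] jaw 100.66745390115125 z [-0.0028  0.0003 -1.    ] grip 0.06123451096468951 F [1.3121 0.4069 0.2575] q6 -1.9007149034629398
wrist 0.94 [416.  87.] hue 13.0 zt 0.0423 2485 [0.5531 0.0288] [16.4 52.3] yaw 11.3
wrist 0.85 [298.  90.] hue 14.0 zt 0.0424 2273 [ 0.5674 -0.0517] [16.2 51.6] yaw 10.6
wrist 0.71 [323. 229.] hue 13.0 zt 0.0422 1860 [ 0.6605 -0.0166] [15.4 51.4] yaw -79.3
wrist 0.66 [407. 239.] hue 13.0 zt 0.0435 1828 [0.649  0.0374] [32.4 57.1] yaw 10.6
scene 0.95 [312. 291.] hue 14.0 zt 0.0447 224 [0.6545 0.0478] [16.8 53.9] yaw 10.4
scene 0.93 [399. 245.] hue 66.0 zt 0.0380 149 [0.4318 0.107 ] [16.3 49.3] yaw 86.4
scene 0.75 [357. 156.] hue 67.0 zt 0.0379 111 [ 0.3344 -0.1312] [16.5 49.2] yaw -7.8
scene 0.72 [282. 276.] hue 14.0 zt 0.0433 200 [ 0.6637 -0.0124] [16.8 50.1] yaw -81.0
scene 0.54 [342. 251.] hue 14.0 zt 0.0443 164 [0.5683 0.04  ] [26.6 80.4] yaw 31.2
8691 ((619.2968139648438, -1.2258758544921875), (22.345083236694336, 160.33486938476562), 10.623191833496094) 0.0841997840316833
```

View pics/C3wrist.png

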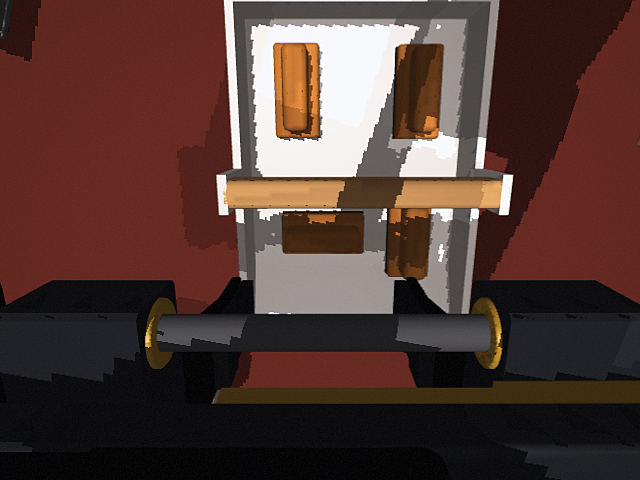

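View pics/C3scene.png

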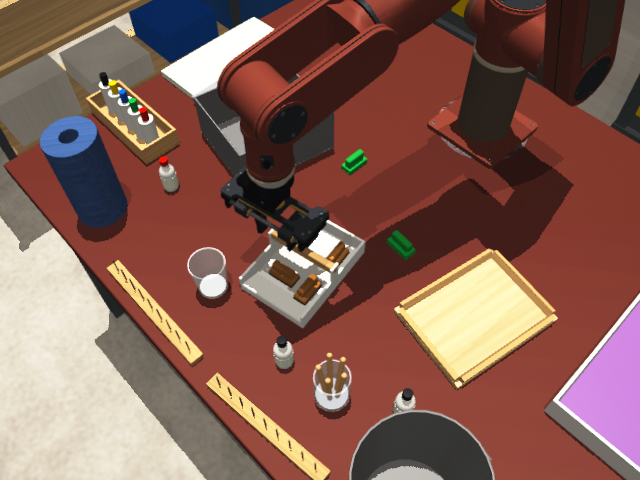

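All four stamps are in the tote: (298,90), (418,90), (323,232) and (408,240). No other brown stamp is visible in any view, only the two green ones. Before loading the handle, I rehearse the pour pose over the tub with the empty gripper to check joint limits.

Call:
carry_out:
  targets:
    - [0, 0, 4, 0, 0, 0, 0.6]
    - [0, 0, 8, 0, 0, 0, 0.6]
    - [0, 0, 12, 0, 0, 0, 0.6]
    - [-3, -4, 16, 0, 0, 0, 0.6]
    - [-5, -8, 16, 0, 0, -0.1, 0.6]
    - [-8, -12, 16, 0, 0, -0.2, 0.6]
    - [-10, -16, 16, 0, 0, -0.3, 0.6]
    - [-13, -20, 16, 0, 0, -0.38, 0.6]
    - [-15, -24, 16, 0, 0, -0.38, 0.6]
    - [-17, -27, 16, 0, 0, -0.38, 0.6]
    - [-19, -30, 16, 0, 0, -0.38, 0.6]
    - [-21, -33, 16, 0, 0, -0.38, 0.6]
    - [-23, -36, 16, 0, 0, -0.38, 0.6]
    - [-24.9, -38.6, 16, 0, 0, -0.38, 0.6]
    - [-24.9, -38.6, 16, 0, 0, -0.38, 0.6]
    - [-24.9, -38.6, 16, 0, 0, -0.38, 0.6]

```text
time: 22.4
position: [0.4108, -0.4044, 0.2971]
tool_rot: [-0.002, 0.099, 0.995, 0.001]
wrist_force: [0.5, 0.2, -0.2]
grip_width: 0.0522
```

```bash
cat > kin.py <<'E'
from h import *
o=ctrl.get_obs(); q=o['joint_positions']; 
np.set_printoptions(precision=4,suppress=True)
M=RM(o['tool_rot'])
def mod(q):
    z=lambda a:R.from_euler('z',a).as_matrix(); y=lambda a:R.from_euler('y',a).as_matrix()
    return z(q[0])@y(q[1]+q[2])@z(q[3])@y(q[4])@z(q[5])
E=mod(q).T@M
print('tcp',o['position'],'q',q,'jaw',np.degrees(np.arctan2(M[1,1],M[0,1])),'z',M[:,2]);print(E)
open('kin.log','a').write(repr((o['position'].tolist(),o['tool_rot'].tolist(),q.tolist()))+'\n')
E
python3 kin.py
```

```text
tcp [ 0.4108 -0.4044  0.2971] q [-0.9139  0.0689  1.556  -0.0008  1.5205 -2.286 ] jaw 78.6154910960964 z [-0.003   0.0025 -1.    ]
[[ 0. -1. -0.]
 [ 1.  0. -0.]
 [ 0. -0.  1.]]
```

```bash
python3 - <<'E'
from h import *
np.set_printoptions(precision=2,suppress=True)
z=lambda a:R.from_euler('z',a).as_matrix(); y=lambda a:R.from_euler('y',a).as_matrix()
E=z(np.pi/2)
def sol(pd,th,q1,s):
    p=np.radians(pd); M0=z(q1*0)@np.array([[np.sin(p),np.cos(p),0],[-np.cos(p),np.sin(p),0],[0,0,-1.]])
    # columns x,y,z: y=jaw dir
    yv=np.array([np.cos(p),np.sin(p),0]); zv=np.array([0,0,-1.]); xv=np.cross(yv,zv); M0=np.stack([xv,yv,zv],1)
    k=np.array([-np.sin(p),np.cos(p),0]); M=R.from_rotvec(k*np.radians(th)).as_matrix()@M0
    W=(z(q1)@y(s)).T@M@E.T
    e=R.from_matrix(W).as_euler('ZYZ'); return e
for pd in (79,60,40,100,-101,-60,-140,-180,-11):
  for th in (0,30,55):
    for q1,s in ((-.9,1.62),(-.5,1.62)):
        print(pd,th,q1,sol(pd,th,q1,s))
E
```

```text
79 0 -0.9 [ 0.    1.52 -2.28]
79 0 -0.5 [ 0.    1.52 -1.88]
79 30 -0.9 [-0.42  1.19 -2.19]
79 30 -0.5 [-0.51  1.38 -1.82]
79 55 -0.9 [-0.85  0.98 -1.98]
79 55 -0.5 [-0.95  1.29 -1.71]
60 0 -0.9 [ 0.    1.52 -1.95]
60 0 -0.5 [ 0.    1.52 -1.55]
60 30 -0.9 [-0.5   1.34 -1.88]
60 30 -0.5 [-0.52  1.54 -1.53]
60 55 -0.9 [-0.94  1.24 -1.75]
60 55 -0.5 [-0.96  1.56 -1.52]
40 0 -0.9 [ 0.    1.52 -1.6 ]
40 0 -0.5 [-0.    1.52 -1.2 ]
40 30 -0.9 [-0.52  1.51 -1.57]
40 30 -0.5 [-0.49  1.71 -1.22]
40 55 -0.9 [-0.96  1.52 -1.55]
40 55 -0.5 [-0.91  1.84 -1.31]
100 0 -0.9 [ 0.    1.52 -2.65]
100 0 -0.5 [ 0.    1.52 -2.25]
100 30 -0.9 [-0.28  1.07 -2.57]
100 30 -0.5 [-0.43  1.21 -2.15]
100 55 -0.9 [-0.63  0.73 -2.34]
100 55 -0.5 [-0.86  1.   -1.96]
-101 0 -0.9 [0.   1.52 0.86]
-101 0 -0.5 [0.   1.52 1.26]
-101 30 -0.9 [0.41 1.86 0.91]
-101 30 -0.5 [0.5  1.68 1.28]
-101 55 -0.9 [0.8  2.1  1.07]
-101 55 -0.5 [0.93 1.79 1.35]
-60 0 -0.9 [0.   1.52 0.15]
-60 0 -0.5 [0.   1.52 0.55]
-60 30 -0.9 [0.08 2.04 0.16]
-60 30 -0.5 [0.29 1.96 0.6 ]
-60 55 -0.9 [0.19 2.47 0.24]
-60 55 -0.5 [0.61 2.31 0.78]
-140 0 -0.9 [0.   1.52 1.54]
-140 0 -0.5 [-0.    1.52  1.94]
-140 30 -0.9 [0.52 1.54 1.52]
-140 30 -0.5 [0.5  1.34 1.87]
-140 55 -0.9 [0.96 1.56 1.51]
-140 55 -0.5 [0.94 1.24 1.75]
-180 0 -0.9 [0.   1.52 2.24]
-180 0 -0.5 [0.   1.52 2.64]
-180 30 -0.9 [0.43 1.21 2.15]
-180 30 -0.5 [0.28 1.07 2.56]
-180 55 -0.9 [0.86 1.   1.95]
-180 55 -0.5 [0.63 0.73 2.34]
-11 0 -0.9 [ 0.    1.52 -0.71]
-11 0 -0.5 [ 0.    1.52 -0.31]
-11 30 -0.9 [-0.35  1.91 -0.76]
-11 30 -0.5 [-0.17  2.02 -0.34]
-11 55 -0.9 [-0.72  2.21 -0.94]
-11 55 -0.5 [-0.39  2.42 -0.48]
```

Call:
carry_out:
  targets:
    - [0, 0, 0, -0.11, 0.02, 0, 0.6]
    - [0, 0, 0, -0.22, 0.04, 0, 0.6]
    - [0, 0, 0, -0.33, 0.06, 0, 0.6]
    - [0, 0, 0, -0.44, 0.085, 0, 0.6]
    - [0, 0, 0, -0.55, 0.107, 0, 0.6]
    - [0, 0, 0, -0.66, 0.128, 0, 0.6]
    - [0, 0, 0, -0.77, 0.15, 0, 0.6]
    - [0, 0, 0, -0.88, 0.17, 0, 0.6]
    - [0, 0, 0, -0.98, 0.19, 0, 0.6]
    - [0, 0, 0, -1.03, 0.2, 0, 0.6]
    - [0, 0, 0, -1.03, 0.2, 0, 0.6]
    - [0, 0, 0, -1.03, 0.2, 0, 0.6]

```text
time: 23.4
position: [0.414, -0.4007, 0.2974]
tool_rot: [-0.048, 0.082, 0.862, -0.497]
wrist_force: [0.3, 1.1, 0.4]
grip_width: 0.0523
```

```bash
python3 kin.py; python3 m.py scene R1|head -1
```

```text
tcp [ 0.414  -0.4007  0.2974] q [-0.3922 -0.0289  1.9833 -1.1306  1.2155 -1.3233] jaw 79.25781692060731 z [-0.1642 -0.8499 -0.5007]
[[-0. -1. -0.]
 [ 1. -0. -0.]
 [ 0. -0.  1.]]
t 23.4 tcp [ 0.414  -0.4007  0.2974] jaw 79.25781692060731 z [-0.1642 -0.8499 -0.5007] grip 0.052322556551331445 F [0.2639 1.1045 0.4024] q6 -1.3233351560942537
```

View pics/R1scene.png

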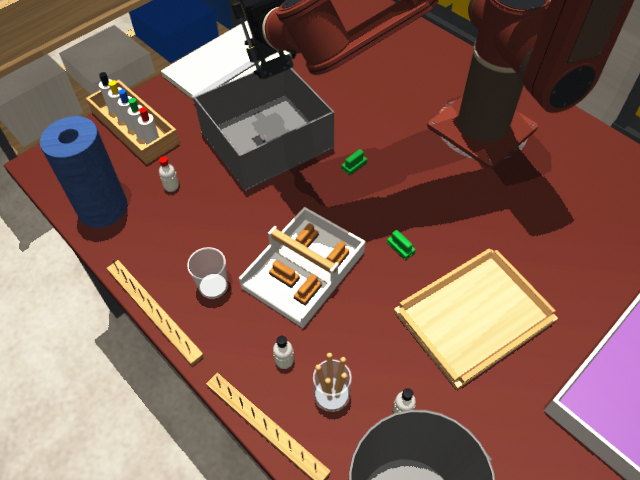

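The 60° tilt is reachable within every joint range (q4 −1.13, limit −1.24). The scene picture shows the loaded tote undisturbed at (304,265). Untilting and moving to the handle.

Call:
carry_out:
  targets:
    - [0, 0, 0, 0.12, -0.023, 0, 0.6]
    - [0, 0, 0, 0.24, -0.046, 0, 0.6]
    - [0, 0, 0, 0.36, -0.07, 0, 0.6]
    - [0, 0, 0, 0.48, -0.093, 0, 0.6]
    - [0, 0, 0, 0.6, -0.116, 0, 0.6]
    - [0, 0, 0, 0.72, -0.14, 0, 0.6]
    - [0, 0, 0, 0.84, -0.163, 0, 0.6]
    - [0, 0, 0, 0.96, -0.186, 0, 0.6]
    - [0, 0, 0, 1.03, -0.2, 0, 0.6]
    - [0, 0, 0, 1.03, -0.2, 0, 0.6]

```text
time: 24.33
position: [0.4125, -0.4062, 0.3012]
tool_rot: [0.002, 0.099, 0.995, 0.0]
wrist_force: [-0.8, -0.7, -0.4]
grip_width: 0.0522
```

Call:
carry_out:
  targets:
    - [2, 4, -1, 0, 0, -0.12, 0.6]
    - [4, 7.5, -2, 0, 0, -0.24, 0.6]
    - [6, 11, -3, 0, 0, -0.36, 0.6]
    - [8, 14.5, -4, 0, 0, -0.48, 0.6]
    - [10, 18, -5, 0, 0, -0.6, 0.6]
    - [12, 22, -6, 0, 0, -0.72, 0.6]
    - [14, 26, -7, 0, 0, -0.84, 0.6]
    - [16, 30, -8, 0, 0, -0.96, 0.6]
    - [18, 34, -9, 0, 0, -1.08, 0.6]
    - [19, 37, -10, 0, 0, -1.19, 0.6]
    - [20.5, 40.2, -10, 0, 0, -1.19, 0.6]
    - [20.5, 40.2, -10, 0, 0, -1.19, 0.6]
    - [20.5, 40.2, -10, 0, 0, -1.19, 0.6]

```text
time: 25.42
position: [0.6197, 0.0054, 0.1993]
tool_rot: [0.0, 0.636, 0.772, 0.001]
wrist_force: [-1.1, -0.6, 1.4]
grip_width: 0.0522
```

```bash
python3 m.py wrist H1;python3 kin.py; python3 - <<'E'
from h import *
s=snap('wrist');W=cloud(s);np.set_printoptions(precision=4,suppress=True)
P=W.reshape(-1,3);P=P[np.isfinite(P[:,2])]
for lo,hi in [(.078,.09)]:
    T=P[(P[:,2]>lo)&(P[:,2]<hi)&(np.hypot(P[:,0]-.62,P[:,1])<.12)]
    print(len(T),cv2.minAreaRect((T[:,:2]*1000).astype(np.float32)),np.median(T[:,2]))
E
```

```text
t 25.4167 tcp [0.6197 0.0054 0.1993] jaw 11.027756565220335 z [ 0.0021  0.0013 -1.    ] grip 0.052218680572866695 F [-1.0721 -0.5672  1.4358] q6 -0.31217369098113856
wrist 0.98 [363. 246.] hue 13.0 zt 0.0423 1165 [ 0.6613 -0.0155] [16.2 51.1] yaw -79.5
wrist 0.93 [256. 264.] hue 13.0 zt 0.0424 1128 [ 0.5796 -0.0339] [43.2 85.8] yaw 55.2
wrist 0.78 [ 16. 297.] hue 67.0 zt 0.0275 16 [ 0.3558 -0.1299] [2.5 7.4] yaw -67.0
wrist 0.76 [252. 175.] hue 13.0 zt 0.0424 1339 [0.5536 0.0292] [15.7 51.9] yaw 11.2
wrist 0.68 [112.  50.] hue 67.0 zt 0.0376 1721 [0.4299 0.1032] [16.1 52.1] yaw 85.1
wrist 0.57 [369. 178.] hue 13.0 zt 0.0435 1338 [0.6519 0.0461] [16.2 51.6] yaw 10.9
tcp [0.6189 0.001  0.2001] q [-0.1253  0.2205  1.5691 -0.001   1.3503 -0.3154] jaw 10.90284558605927 z [ 0.0016 -0.0011 -1.    ]
[[ 0. -1. -0.]
 [ 1.  0.  0.]
 [-0. -0.  1.]]
4333 ((617.6258544921875, 8.927787780761719), (21.654827117919922, 138.54586791992188), 10.835536003112793) 0.08425102176608018
```

View pics/H1wrist.png

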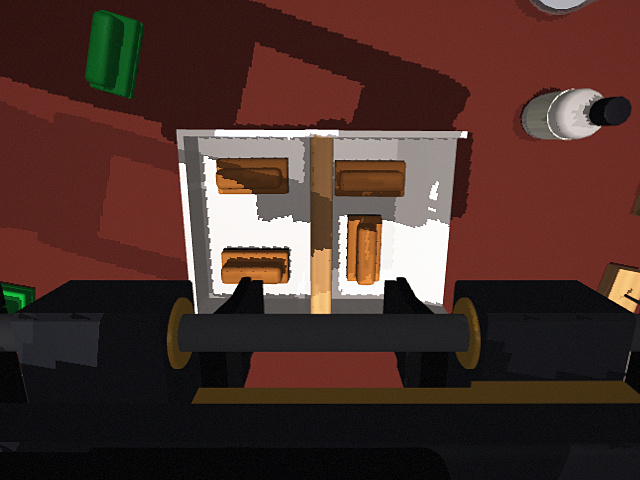

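The handle bar (column 321) is centred between the jaws. Descending and gripping at 50 N.

Call:
carry_out:
  targets:
    - [0, 0, -4, 0, 0, 0, 0.6]
    - [0, 0, -7, 0, 0, 0, 0.6]
    - [0, 0, -10, 0, 0, 0, 0.6]
    - [0, 0, -13, 0, 0, 0, 0.6]
    - [0, 0, -14.6, 0, 0, 0, 0.6]
    - [0, 0, -14.6, 0, 0, 0, 0.6]
    - [0, 0, -14.6, 0, 0, 0, 0.6]
    - [0, 0, -14.6, 0, 0, 0, 0]
    - [0, 0, -14.6, 0, 0, 0, 0]
    - [0, 0, -14.6, 0, 0, 0, 0]
    - [0, 0, -14.6, 0, 0, 0, 0]
    - [0, 0, -14.6, 0, 0, 0, 0]
    - [0, 0, -14.6, 0, 0, 0, 0]
    - [0, 0, -14.6, 0, 0, 0, 0]
    - [0, 0, -14.6, 0, 0, 0, 0]
    - [0, 0, -14.6, 0, 0, 0, 0]
    - [0, 0, -14.6, 0, 0, 0, 0]
    - [0, 0, -14.6, 0, 0, 0, 0]
  newtons: 50

```text
time: 27.07
position: [0.6189, -0.0003, 0.0539]
tool_rot: [0.0, 0.638, 0.77, 0.0]
wrist_force: [0.9, 0.7, 2.9]
grip_width: 0.0153
```

```bash
python3 m.py scene H2
```

```text
t 27.0667 tcp [ 0.6189 -0.0003  0.0539] jaw 10.715810760781407 z [ 0.0007  0.0001 -1.    ] grip 0.015319863444757074 F [0.8548 0.7234 2.9149] q6 -0.3150793464427348
scene 0.95 [397. 248.] hue 66.0 zt 0.0382 171 [0.4322 0.1062] [18.4 51.1] yaw 85.6
scene 0.89 [307. 288.] hue 14.0 zt 0.0448 224 [0.6531 0.0474] [17.3 53.4] yaw 8.7
scene 0.78 [337. 252.] hue 14.0 zt 0.0444 179 [0.5694 0.0405] [28.6 79.9] yaw 33.1
scene 0.73 [283. 278.] hue 14.0 zt 0.1236 60 [0.6777 0.0125] [39.8 86.8] yaw 62.0
scene 0.73 [355. 159.] hue 66.0 zt 0.0382 131 [ 0.3335 -0.1324] [18.1 52.1] yaw 2.3
```

View pics/H2scene.png

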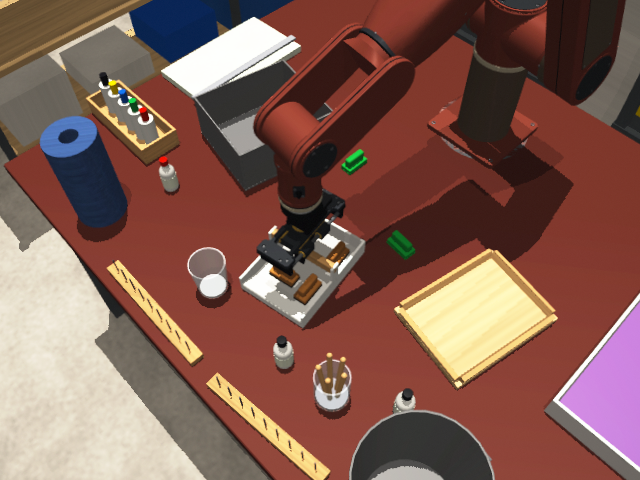

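Gripped (15.3 mm). Lifting gently and straight up.

Call:
carry_out:
  targets:
    - [0, 0, 0.3, 0, 0, 0, 0]
    - [0, 0, 1, 0, 0, 0, 0]
    - [0, 0, 2, 0, 0, 0, 0]
    - [0, 0, 3.5, 0, 0, 0, 0]
    - [0, 0, 5, 0, 0, 0, 0]
    - [0, 0, 7, 0, 0, 0, 0]
    - [0, 0, 9, 0, 0, 0, 0]
    - [0, 0, 11, 0, 0, 0, 0]
    - [0, 0, 13, 0, 0, 0, 0]
    - [0, 0, 15, 0, 0, 0, 0]
    - [0, 0, 17, 0, 0, 0, 0]
    - [0, 0, 19, 0, 0, 0, 0]
    - [0, 0, 21, 0, 0, 0, 0]
    - [0, 0, 22.5, 0, 0, 0, 0]
    - [0, 0, 23.5, 0, 0, 0, 0]
    - [0, 0, 24, 0, 0, 0, 0]
    - [0, 0, 24, 0, 0, 0, 0]

```text
time: 28.58
position: [0.6187, -0.0005, 0.2947]
tool_rot: [0.001, 0.638, 0.77, 0.0]
wrist_force: [-0.8, 0.4, -6.0]
grip_width: 0.0155
```

```bash
python3 m.py scene H3; python3 - <<'E'
from h import *
snap('side','H3side')
E
```

```text
t 28.5833 tcp [ 0.6187 -0.0005  0.2947] jaw 10.712688005692799 z [ 0.0015 -0.0002 -1.    ] grip 0.015508910878969604 F [-0.8443  0.435  -5.9531] q6 -0.31507733138108235
scene 0.88 [274. 204.] hue 14.0 zt 0.2836 679 [0.6625 0.001 ] [ 53.6 109.2] yaw 79.8
scene 0.86 [399. 246.] hue 66.0 zt 0.0384 166 [0.432  0.1064] [18.  51.2] yaw 87.2
scene 0.71 [342. 174.] hue 14.0 zt 0.2835 341 [0.5598 0.0407] [31.8 99.6] yaw 27.6
scene 0.67 [307. 220.] hue 14.0 zt 0.2845 652 [0.6527 0.0482] [29.5 62.3] yaw 10.1
scene 0.23 [331. 382.] hue 15.0 zt 0.1283 1391 [0.7716 0.2383] [66.5 67.3] yaw -27.1
```

View pics/H3scene.png

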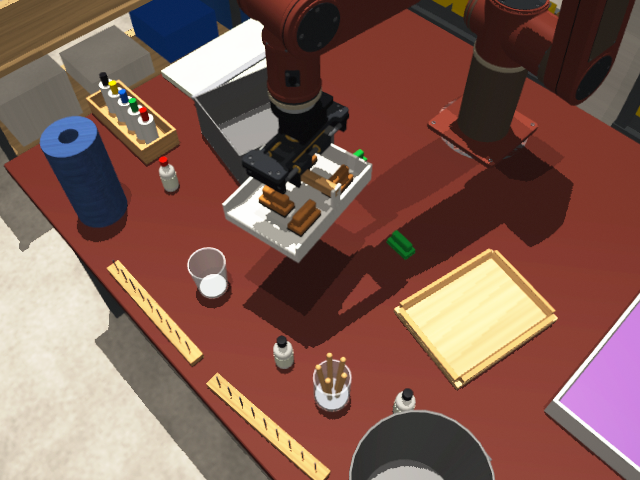

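View pics/H3side.png

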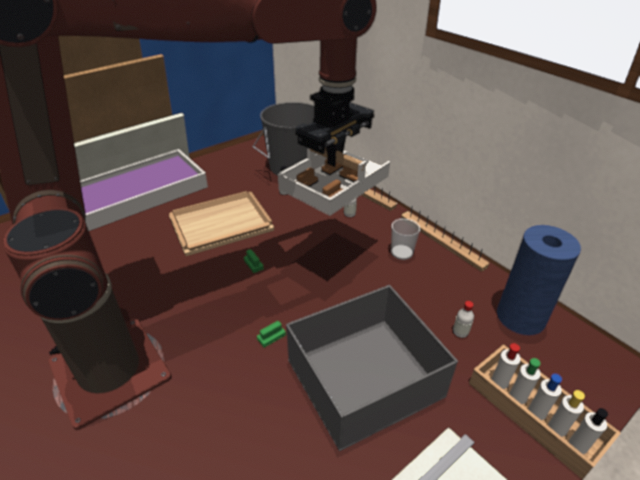

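The tote hangs level with all four stamps inside. Carrying it over the tub.

Call:
carry_out:
  targets:
    - [-0.3, -0.5, 0, 0, 0, 0.015, 0]
    - [-0.8, -1.5, 0, 0, 0, 0.045, 0]
    - [-1.5, -3, 0, 0, 0, 0.09, 0]
    - [-2.6, -5, 0, 0, 0, 0.15, 0]
    - [-3.8, -7.5, 0, 0, 0, 0.22, 0]
    - [-5.1, -10, 0, 0, 0, 0.3, 0]
    - [-6.4, -12.5, 0, 0, 0, 0.37, 0]
    - [-7.7, -15, 0, 0, 0, 0.45, 0]
    - [-9, -17.5, 0, 0, 0, 0.52, 0]
    - [-10.2, -20, 0, 0, 0, 0.6, 0]
    - [-11.5, -22.5, 0, 0, 0, 0.67, 0]
    - [-12.8, -25, 0, 0, 0, 0.75, 0]
    - [-14, -27.5, 0, 0, 0, 0.82, 0]
    - [-15.3, -30, 0, 0, 0, 0.9, 0]
    - [-16.6, -32.5, 0, 0, 0, 0.97, 0]
    - [-17.8, -35, 0, 0, 0, 1.04, 0]
    - [-18.9, -37, 0, 0, 0, 1.1, 0]
    - [-19.7, -38.7, 0, 0, 0, 1.15, 0]
    - [-20.2, -39.6, 0, 0, 0, 1.18, 0]
    - [-20.4, -40, 0, 0, 0, 1.192, 0]

```text
time: 30.4
position: [0.4127, -0.4018, 0.2924]
tool_rot: [-0.001, 0.096, 0.995, 0.0]
wrist_force: [1.2, 0.0, -6.1]
grip_width: 0.0154
```

```bash
python3 m.py scene,side P1|head -1; python3 kin.py
```

```text
t 30.4 tcp [ 0.4127 -0.4018  0.2924] jaw 78.98983835616984 z [-0.0018  0.0009 -1.    ] grip 0.015439552104833968 F [ 1.1577  0.0075 -6.1455] q6 -2.2869794210829184
tcp [ 0.4146 -0.3997  0.2931] q [-0.9043  0.0666  1.5658  0.0005  1.5102 -2.283 ] jaw 78.99089000538612 z [-0.0003  0.0012 -1.    ]
[[ 0. -1. -0.]
 [ 1.  0. -0.]
 [ 0. -0.  1.]]
```

View pics/P1scene.png

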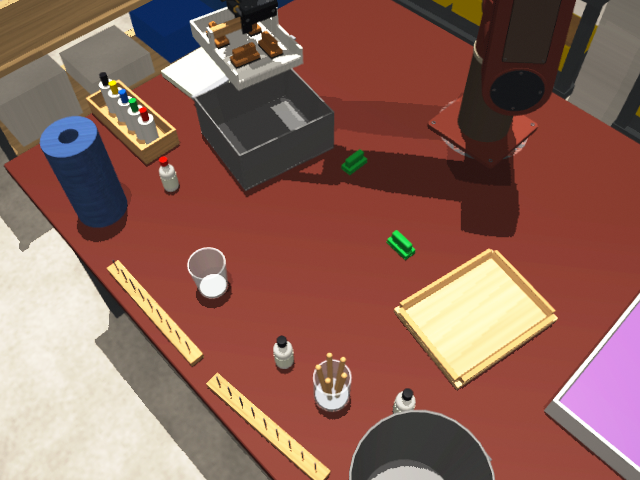

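```bash
python3 - <<'E'
from h import *
s=snap('side','P1b')
E
```

```text
(no output)
```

View pics/P1b.png

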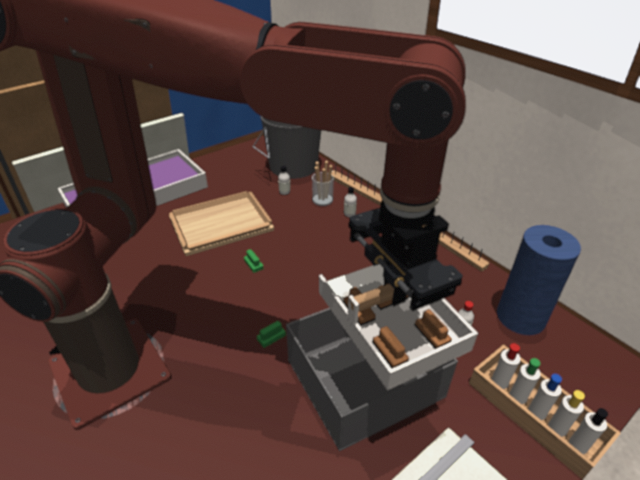

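The tote is level over the tub with the stamps inside, and the handle is centred. Tipping about 57° towards the tub's +y side while shifting back slightly, so the lip ends near the centre.

Call:
carry_out:
  targets:
    - [-0.05, -0.3, -0.1, -0.03, 0.006, 0, 0]
    - [-0.15, -0.8, -0.3, -0.09, 0.0175, 0, 0]
    - [-0.3, -1.5, -0.6, -0.16, 0.031, 0, 0]
    - [-0.4, -2.2, -1, -0.23, 0.045, 0, 0]
    - [-0.55, -2.8, -1.4, -0.3, 0.058, 0, 0]
    - [-0.65, -3.3, -1.8, -0.37, 0.072, 0, 0]
    - [-0.65, -3.3, -2.1, -0.44, 0.0855, 0, 0]
    - [-0.65, -3.3, -2.4, -0.51, 0.099, 0, 0]
    - [-0.65, -3.3, -2.6, -0.58, 0.113, 0, 0]
    - [-0.65, -3.3, -2.8, -0.65, 0.126, 0, 0]
    - [-0.65, -3.3, -2.8, -0.72, 0.14, 0, 0]
    - [-0.65, -3.3, -2.8, -0.79, 0.1535, 0, 0]
    - [-0.65, -3.3, -2.8, -0.86, 0.167, 0, 0]
    - [-0.65, -3.3, -2.8, -0.92, 0.179, 0, 0]
    - [-0.65, -3.3, -2.8, -0.976, 0.19, 0, 0]
    - [-0.65, -3.3, -2.8, -0.976, 0.19, 0, 0]
    - [-0.65, -3.3, -2.8, -0.976, 0.19, 0, 0]
    - [-0.65, -3.3, -2.8, -0.976, 0.19, 0, 0]
    - [-0.65, -3.3, -2.8, -0.976, 0.19, 0, 0]
    - [-0.65, -3.3, -2.8, -0.976, 0.19, 0, 0]

```text
time: 32.32
position: [0.4084, -0.4339, 0.2667]
tool_rot: [-0.045, 0.085, 0.875, -0.475]
wrist_force: [0.2, 0.2, -3.0]
grip_width: 0.0156
```

```bash
python3 kin.py; python3 - <<'E'
from h import *
s=snap('side','P2side'); s=snap('scene','P2scene');s=snap('wrist','P2wrist')
E
```

```text
tcp [ 0.4084 -0.4339  0.2667] q [-0.479   0.0023  1.9842 -1.1063  1.1176 -1.3476] jaw 78.79801720784909 z [-0.1593 -0.823  -0.5453]
[[-0. -1. -0.]
 [ 1. -0. -0.]
 [ 0. -0.  1.]]
```

View pics/P2side.png

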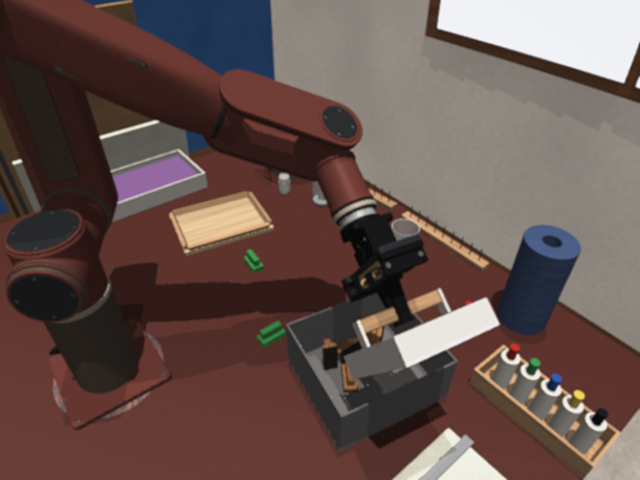

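View pics/P2scene.png

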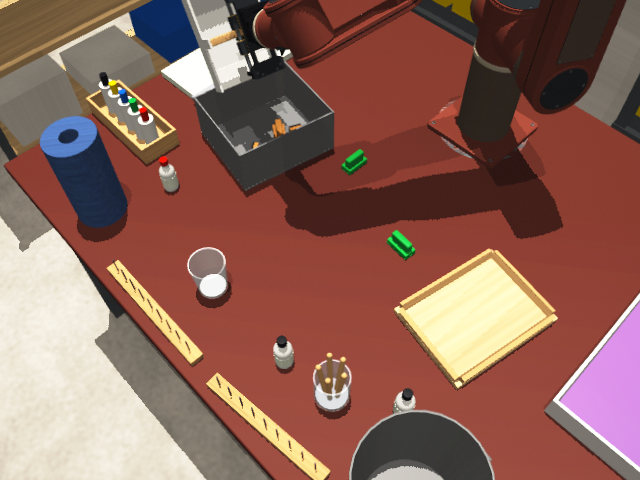

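View pics/P2wrist.png

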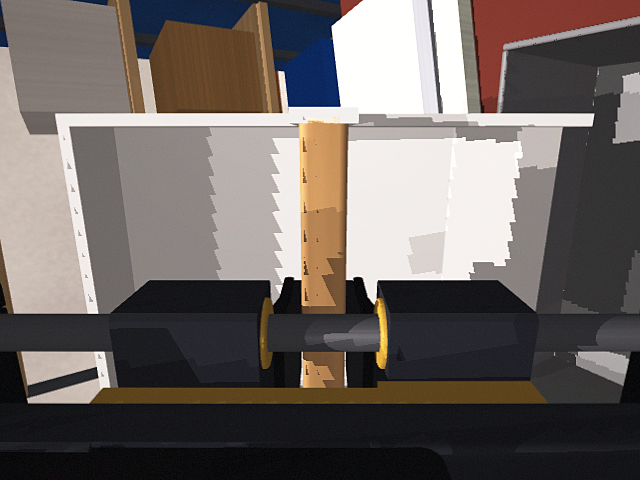

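The tote looks empty in the wrist view, and the wrist load fell by 3 N, which fits four stamps. Brown stamps lie in the tub around (280,130) in the scene view. Raising and levelling.

Call:
carry_out:
  targets:
    - [0, 0, 1, 0.05, -0.01, 0, 0]
    - [0, 0, 2.5, 0.12, -0.0235, 0, 0]
    - [0, 0, 4, 0.2, -0.039, 0, 0]
    - [0, 0, 5, 0.28, -0.0545, 0, 0]
    - [0, 0, 5, 0.36, -0.07, 0, 0]
    - [0, 0, 5, 0.44, -0.0855, 0, 0]
    - [0, 0, 5, 0.52, -0.101, 0, 0]
    - [0, 0, 5, 0.6, -0.117, 0, 0]
    - [0, 0, 5, 0.68, -0.132, 0, 0]
    - [0, 0, 5, 0.76, -0.148, 0, 0]
    - [0, 0, 5, 0.84, -0.1635, 0, 0]
    - [0, 0, 5, 0.91, -0.177, 0, 0]
    - [0, 0, 5, 0.976, -0.19, 0, 0]
    - [0, 0, 5, 0.976, -0.19, 0, 0]
    - [0, 0, 5, 0.976, -0.19, 0, 0]

```text
time: 33.72
position: [0.407, -0.4347, 0.3151]
tool_rot: [-0.001, 0.097, 0.995, -0.001]
wrist_force: [-0.4, -0.2, -3.5]
grip_width: 0.0154
```

```bash
python3 kin.py; python3 m.py side,scene P3
```

```text
tcp [ 0.407  -0.4347  0.3151] q [-0.9494  0.1064  1.4831 -0.0022  1.552  -2.3262] jaw 78.88923645156099 z [-0.0017 -0.0014 -1.    ]
[[ 0. -1. -0.]
 [ 1.  0. -0.]
 [ 0. -0.  1.]]
t 33.7167 tcp [ 0.407  -0.4347  0.3151] jaw 78.88923645156099 z [-0.0017 -0.0014 -1.    ] grip 0.01540962250949541 F [-0.3925 -0.2429 -3.5259] q6 -2.3261992680644967
side 0.97 [351. 377.] hue 13.0 zt 0.0410 189 [ 0.3946 -0.3325] [16.2 51.1] yaw 54.8
side 0.84 [268. 334.] hue 65.0 zt 0.0363 121 [ 0.3277 -0.1375] [15.4 48.7] yaw -6.9
side 0.81 [327. 354.] hue 13.0 zt 0.0651 297 [ 0.3923 -0.2698] [32.2 39.4] yaw 48.3
side 0.49 [253. 263.] hue 65.0 zt 0.0362 83 [0.4268 0.1014] [16.  47.6] yaw 84.2
scene 0.7 [356. 160.] hue 66.0 zt 0.0379 137 [ 0.3324 -0.1316] [18.3 54.8] yaw -1.2
scene 0.62 [280. 126.] hue 14.0 zt 0.0420 96 [ 0.4228 -0.2931] [ 15.8 136.6] yaw 55.8
scene 0.55 [398. 246.] hue 67.0 zt 0.0384 161 [0.4312 0.1066] [18.1 50.7] yaw 85.3
```

View pics/P3side.png

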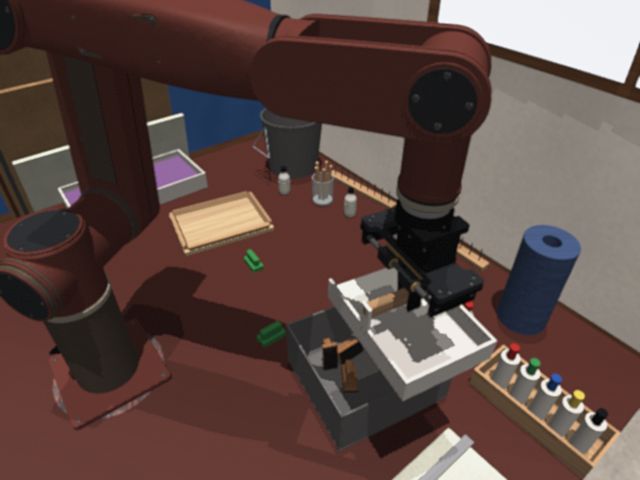

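View pics/P3scene.png

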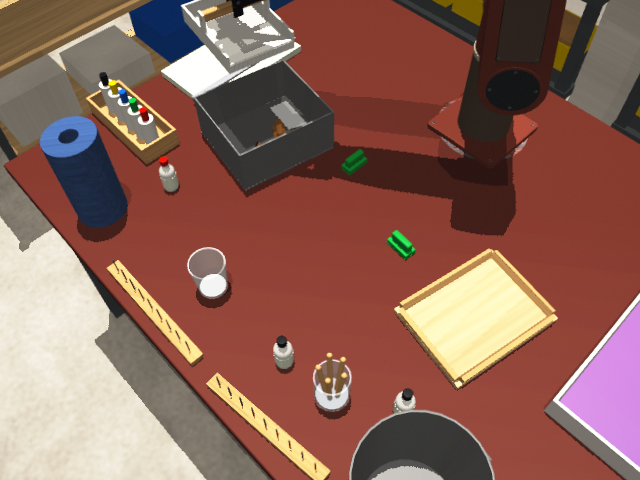

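The tote is level and empty, and stamps are visible in the tub at (330,350) and (350,375) in the side view. I'll count them once the tote is out of the way. Carrying the tote to the rack in two legs.

Call:
carry_out:
  targets:
    - [0.3, 0.8, 0, 0, 0, -0.02, 0]
    - [0.9, 2.5, 0, 0, 0, -0.05, 0]
    - [1.7, 5, 0, 0, 0, -0.1, 0]
    - [2.6, 8, 0, 0, 0, -0.15, 0]
    - [3.6, 11, 0, 0, 0, -0.2, 0]
    - [4.6, 14, 0, 0, 0, -0.25, 0]
    - [5.6, 17, 0, 0, 0, -0.31, 0]
    - [6.6, 20, 0, 0, 0, -0.37, 0]
    - [7.6, 23, 0, 0, 0, -0.42, 0]
    - [8.5, 26, 0, 0, 0, -0.47, 0]
    - [9.5, 29, 0, 0, 0, -0.53, 0]
    - [10.5, 32, 0, 0, 0, -0.58, 0]
    - [11.5, 35, 0, 0, 0, -0.63, 0]
    - [12.4, 38, 0, 0, 0, -0.69, 0]
    - [13.2, 40.5, 0, 0, 0, -0.74, 0]
    - [14, 42.5, 0, 0, 0, -0.77, 0]
    - [14.2, 43.3, 0, 0, 0, -0.785, 0]
    - [14.2, 43.3, 0, 0, 0, -0.785, 0]

```text
time: 35.42
position: [0.55, 0.0025, 0.3158]
tool_rot: [0.0, 0.467, 0.884, 0.0]
wrist_force: [-0.3, -0.8, -2.8]
grip_width: 0.0155
```

```bash
python3 kin.py|head -1; python3 m.py scene,side T1
python3 - <<'E'
from h import *
for n in ['scene','side']:
    s=snap(n); W=cloud(s)
    for l in ['rack','tub']:
        r=ctrl.cut_out(l,n)[0]; P=W[r['region']];P=P[np.isfinite(P[:,2])]
        lo,hi=((.022,.035) if l=='rack' else (.112,.13))
        T=P[(P[:,2]>lo)&(P[:,2]<hi)]
        print(n,l,r['p'],len(T),cv2.minAreaRect((T[:,:2]*1000).astype(np.float32)))
        a=np.radians(-11);u=np.array([np.cos(a),np.sin(a)]);v=np.array([-u[1],u[0]])
        for d in (u,v):
            t=T[:,:2]@d; lo_,hi_=np.percentile(t,[1,99]); print('  ',lo_,hi_,(lo_+hi_)/2,hi_-lo_)
E
```

```text
tcp [0.55   0.0025 0.3158] q [-0.1389 -0.0057  1.5982  0.0001  1.5482 -0.7368] jaw 34.256177139768894 z [ 0.0009 -0.     -1.    ]
t 35.4167 tcp [0.55   0.0025 0.3158] jaw 34.256177139768894 z [ 0.0009 -0.     -1.    ] grip 0.01548310149945336 F [-0.2979 -0.7712 -2.8085] q6 -0.7367682544474201
scene 0.83 [399. 248.] hue 66.0 zt 0.0384 156 [0.4314 0.1064] [17.7 51.4] yaw 86.9
scene 0.65 [279. 128.] hue 15.0 zt 0.0432 101 [ 0.4927 -0.2061] [ 15.4 359.9] yaw 52.0
side 0.97 [372. 337.] hue 13.0 zt 0.0644 283 [ 0.4859 -0.2882] [31.1 40.2] yaw -55.0
side 0.85 [269. 331.] hue 65.0 zt 0.0360 138 [ 0.3277 -0.1354] [18.4 48.2] yaw -2.5
side 0.8 [350. 378.] hue 13.0 zt 0.0409 180 [ 0.3937 -0.3335] [16.6 49.9] yaw 54.3
side 0.71 [349. 348.] hue 12.0 zt 0.0372 186 [ 0.4326 -0.2818] [18.  67.9] yaw 1.5
side 0.66 [328. 353.] hue 12.0 zt 0.0652 296 [ 0.3907 -0.2673] [30.9 39.3] yaw 64.2
side 0.52 [253. 261.] hue 65.0 zt 0.0363 85 [0.4267 0.1011] [16.6 47.7] yaw 84.8
scene rack 0.59 2232 ((447.4317321777344, 323.6597900390625), (202.66722106933594, 267.0479736328125), 78.93167114257812)
   0.246256993
[... 292 characters left out ...]
6102966329445445 0.4850759080741332 0.2504414497408226
   -0.37328035435765244 -0.13770661153729094 -0.2554934829474717 0.2355737428203615
side rack 0.77 751 ((444.926025390625, 320.0919494628906), (206.28244018554688, 264.2871398925781), 78.89269256591797)
   0.2443138541460082 0.5062921200152424 0.37530298708062526 0.2619782658692342
   0.2981569834774731 0.4989292384103453 0.3985431109439092 0.2007722549328722
side tub 0.56 1430 ((425.74371337890625, -346.25213623046875), (232.373779296875, 253.062744140625), 79.19424438476562)
   0.35806730113106605 0.6084762045119217 0.4832717528214939 0.2504089033808557
   -0.37456157717899596 -0.1440256306848127 -0.2592936039319043 0.23053594649418327
```

View pics/T1side.png

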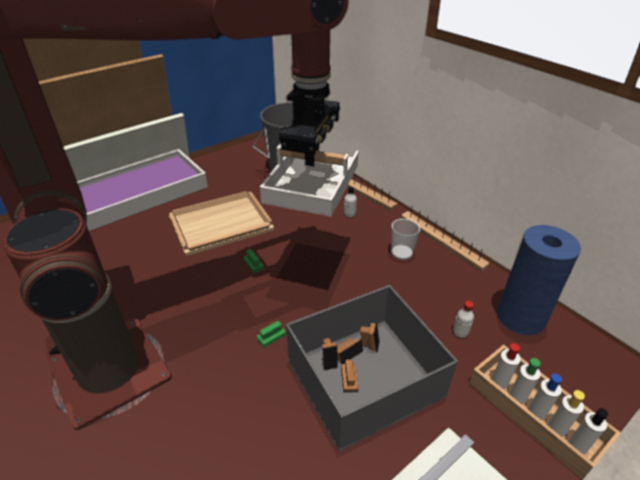

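View pics/T1scene.png

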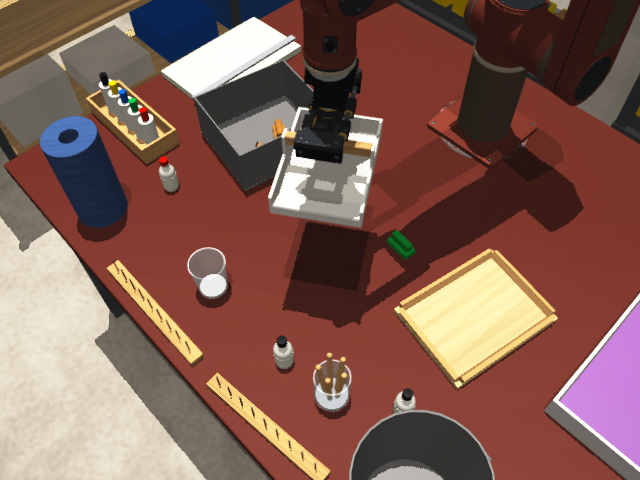

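All four stamps lie in the tub, at (328,353), (349,349), (370,338) and (350,378) in the side view. Moving the empty tote over the rack.

Call:
carry_out:
  targets:
    - [-0.3, 0.8, 0, 0, 0, -0.02, 0]
    - [-0.9, 2.5, 0, 0, 0, -0.06, 0]
    - [-1.6, 5, -1, 0, 0, -0.12, 0]
    - [-2.5, 8, -2, 0, 0, -0.2, 0]
    - [-3.5, 11, -3, 0, 0, -0.27, 0]
    - [-4.5, 14, -4, 0, 0, -0.35, 0]
    - [-5.5, 17, -5, 0, 0, -0.42, 0]
    - [-6.5, 20, -6.5, 0, 0, -0.5, 0]
    - [-7.5, 23, -8, 0, 0, -0.57, 0]
    - [-8.5, 26, -9.5, 0, 0, -0.64, 0]
    - [-9.4, 28.5, -11, 0, 0, -0.7, 0]
    - [-10, 30.5, -12.5, 0, 0, -0.75, 0]
    - [-10.4, 31.6, -14, 0, 0, -0.78, 0]
    - [-10.5, 32.1, -15.5, 0, 0, -0.79, 0]
    - [-10.5, 32.1, -17, 0, 0, -0.79, 0]
    - [-10.5, 32.1, -17.5, 0, 0, -0.79, 0]
    - [-10.5, 32.1, -17.5, 0, 0, -0.79, 0]
    - [-10.5, 32.1, -17.5, 0, 0, -0.79, 0]

```text
time: 37.42
position: [0.4453, 0.3203, 0.1408]
tool_rot: [0.0, 0.773, 0.634, -0.0]
wrist_force: [0.8, -0.3, -4.2]
grip_width: 0.0155
```

```bash
python3 kin.py|head -1; python3 - <<'E'
from h import *
np.set_printoptions(precision=4,suppress=True)
s=snap('wrist','K1w');W=cloud(s)
for z0,z1 in ((.022,.034),(.006,.017)):
    m=(W[...,2]>z0)&(W[...,2]<z1); P=W[m]; a=np.radians(-11);u=np.array([np.cos(a),np.sin(a)]);v=np.array([-u[1],u[0]])
    print(m.sum(),[np.percentile(P[:,:2]@d,[1,5,50,95,99]) for d in (u,v)])
s=snap('scene','K1s');W=cloud(s);r=ctrl.cut_out('tote','scene')
P=W[r[0]['region']];P=P[np.isfinite(P[:,2])]; print(r[0]['p'],np.percentile(P[:,2],[5,50,95]))
T=P[(P[:,2]>.09)&(P[:,2]<.13)]; print(len(T),cv2.minAreaRect((T[:,:2]*1000).astype(np.float32)))
E
```

```text
tcp [0.4453 0.3203 0.1408] q [ 0.4798  0.1124  1.8075 -0.0001  1.2217  0.6763] jaw -11.257559886218372 z [-0.     -0.0001 -1.    ]
7681 [array([0.2518, 0.2632, 0.3761, 0.4896, 0.5018]), array([0.4845, 0.4888, 0.4946, 0.5006, 0.5011])]
1634 [array([0.2449, 0.2475, 0.4121, 0.5054, 0.6009]), array([0.4749, 0.484 , 0.4859, 0.4979, 0.5006])]
0.94 [0.09   0.0959 0.1669]
6037 ((447.0845642089844, 321.33123779296875), (162.8239288330078, 230.30316162109375), 78.19662475585938)
```

View pics/K1w.png

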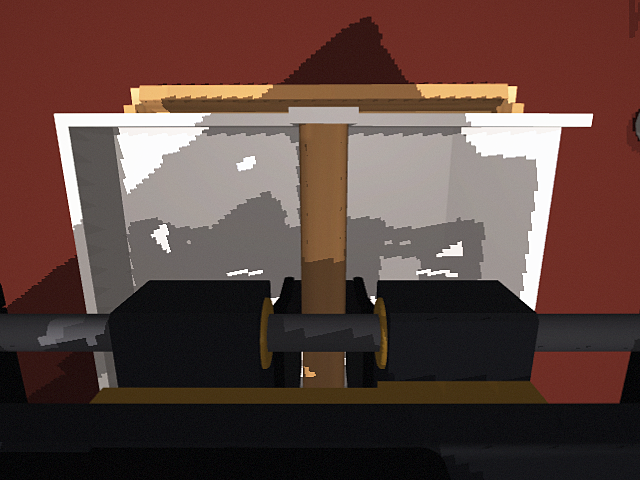

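View pics/K1s.png

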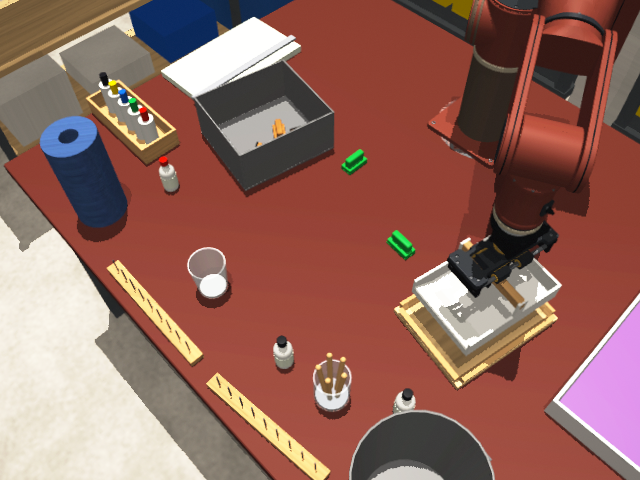

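The wrist view shows the rack's far rail at (320,95), parallel to the tote side. I correct by about 1–2 mm and lower slowly.

Call:
carry_out:
  targets:
    - [0.1, 0.2, -1, 0, 0, 0.004, 0]
    - [0.1, 0.2, -2, 0, 0, 0.004, 0]
    - [0.1, 0.2, -3, 0, 0, 0.004, 0]
    - [0.1, 0.2, -3.8, 0, 0, 0.004, 0]
    - [0.1, 0.2, -4.5, 0, 0, 0.004, 0]
    - [0.1, 0.2, -5.2, 0, 0, 0.004, 0]
    - [0.1, 0.2, -5.8, 0, 0, 0.004, 0]
    - [0.1, 0.2, -6.3, 0, 0, 0.004, 0]
    - [0.1, 0.2, -6.7, 0, 0, 0.004, 0]
    - [0.1, 0.2, -7, 0, 0, 0.004, 0]
    - [0.1, 0.2, -7.2, 0, 0, 0.004, 0]
    - [0.1, 0.2, -7.2, 0, 0, 0.004, 0]
    - [0.1, 0.2, -7.2, 0, 0, 0.004, 0]

```text
time: 38.65
position: [0.4462, 0.3227, 0.0687]
tool_rot: [0.0, 0.772, 0.636, 0.0]
wrist_force: [-0.3, 0.3, -2.9]
grip_width: 0.0156
```

```bash
python3 kin.py|head -1; python3 - <<'E'
from h import *
np.set_printoptions(precision=4,suppress=True)
print(ctrl.get_obs()['wrist_force'])
s=snap('scene','K2s');W=cloud(s);r=ctrl.cut_out('tote','scene')
P=W[r[0]['region']];P=P[np.isfinite(P[:,2])]
T=P[(P[:,2]>.045)&(P[:,2]<.065)]; print(len(T),np.median(T[:,2]),np.percentile(T[:,2],[2,98]),cv2.minAreaRect((T[:,:2]*1000).astype(np.float32)))
snap('side','K2d')
cv2.imwrite('pics/K2c.png',cv2.resize(s['frame'][230:400,380:580],None,fx=3.5,fy=3.5)[:,:,::-1])
E
```

```text
tcp [0.4462 0.3227 0.0687] q [ 0.4829  0.2086  1.8487 -0.      1.084   0.6749] jaw -11.001032385451698 z [ 0.0003  0.0001 -1.    ]
[-0.333   0.3035 -2.9106]
697 0.055478459263505586 [0.0455 0.0608] ((447.1695556640625, 324.46893310546875), (160.1137237548828, 227.2664337158203), 78.678466796875)
```

View pics/K2c.png

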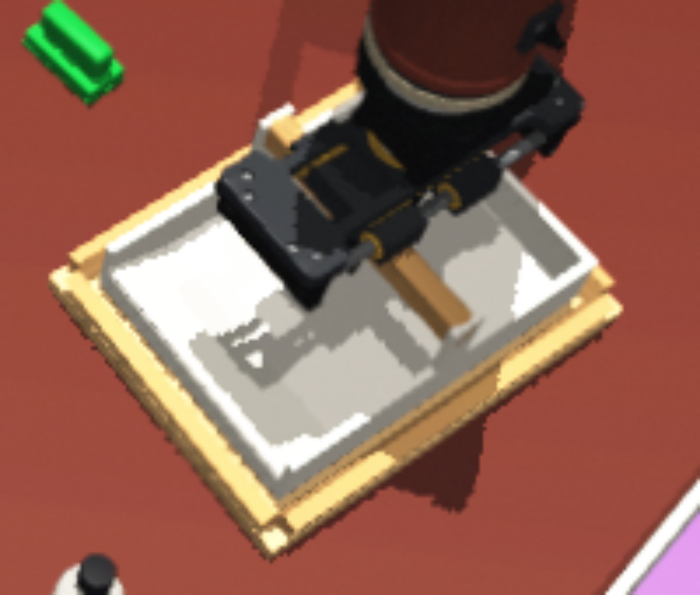

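The tote is framed by the rails. Its scene centre (447.2, 324.5) against the rack's (447.4, 323.7) is within 1 mm. It still hangs about 2–3 mm above the floor, so I lower to contact.

Call:
carry_out:
  targets:
    - [0, 0, -0.1, 0, 0, 0, 0]
    - [0, 0, -0.2, 0, 0, 0, 0]
    - [0, 0, -0.27, 0, 0, 0, 0]
    - [0, 0, -0.27, 0, 0, 0, 0]

```text
time: 39.13
position: [0.446, 0.3226, 0.0659]
tool_rot: [-0.0, 0.772, 0.636, 0.0]
wrist_force: [-0.8, 0.2, -1.7]
grip_width: 0.0154
```

Call:
carry_out:
  targets:
    - [0, 0, -0.05, 0, 0, 0, 0.4]
    - [0, 0, -0.05, 0, 0, 0, 0.4]
    - [0, 0, -0.05, 0, 0, 0, 0.4]
    - [0, 0, -0.05, 0, 0, 0, 0.4]
    - [0, 0, -0.05, 0, 0, 0, 0.45]
    - [0, 0, 1, 0, 0, 0, 0.45]
    - [0, 0, 3, 0, 0, 0, 0.45]
    - [0, 0, 6, 0, 0, 0, 0.45]
    - [0, 0, 9, 0, 0, 0, 0.45]
    - [0, 0, 13, 0, 0, 0, 0.45]
    - [0, 0, 17, 0, 0, 0, 0.45]
    - [-4, 4, 20, 0, 0, 0, 0.45]
    - [-8, 8, 22, 0, 0, 0, 0.45]
    - [-12, 12, 24, 0, 0, 0, 0.45]
    - [-16, 16, 24, 0, 0, 0, 0.45]
    - [-19, 19, 24, 0, 0, 0, 0.45]
    - [-22, 22, 24, 0, 0, 0, 0.45]
    - [-24, 25, 24, 0, 0, 0, 0.45]
    - [-25, 27, 24, 0, 0, 0, 0.45]
    - [-25, 27, 24, 0, 0, 0, 0.45]

```text
time: 40.8
position: [0.1973, 0.5898, 0.3072]
tool_rot: [-0.0, 0.772, 0.636, 0.001]
wrist_force: [0.2, 0.4, -0.1]
grip_width: 0.0394
```

```bash
python3 kin.py|head -1; python3 - <<'E'
from h import *
np.set_printoptions(precision=4,suppress=True)
a=np.radians(-11);u=np.array([np.cos(a),np.sin(a)]);v=np.array([-u[1],u[0]])
for n in ['scene','side']:
    s=snap(n,'F'+n);W=cloud(s)
    for l,lo,hi in (('tote',.045,.065),('tote',.088,.1),('tote',.014,.021),('rack',.022,.033)):
        r=ctrl.cut_out(l,n)[0]
        P=W[r['region']];P=P[np.isfinite(P[:,2])];T=P[(P[:,2]>lo)&(P[:,2]<hi)]
        print(n,l,round(r['p'],2),len(T),'z',np.median(T[:,2]),cv2.minAreaRect((T[:,:2]*1000).astype(np.float32)))
        if lo==.014:
            c,*_=np.linalg.lstsq(np.c_[T[:,:2]-T[:,:2].mean(0),np.ones(len(T))],T[:,2],rcond=None);print('floor plane',c)
    for r in ctrl.cut_out('stamp_1',n):
        P=W[r['region']];P=P[np.isfinite(P[:,2])];print('  stamp',round(r['p'],2),r['at'],np.median(P,0),P[:,2].max())
    if n=='scene': cv2.imwrite('pics/Fc.png',cv2.resize(s['frame'][230:400,380:580],None,fx=3.5,fy=3.5)[:,:,::-1])
    for l in ('dye_bottle_1','mixing_cup','peg_jar'):
        for r in ctrl.cut_out(l,n):
            P=W[r['region']];P=P[np.isfinite(P[:,2])]; print('  ',l,round(r['p'],2),np.median(P,0),P[:,2].max())
E
```

```text
tcp [0.1973 0.5898 0.3072] q [ 1.1213  0.1716  1.4255 -0.0001  1.5428  1.313 ] jaw -10.984502221729166 z [ 0.0008  0.0015 -1.    ]
scene tote 0.79 1060 z 0.05291530897051788 ((446.584716796875, 323.25115966796875), (163.04136657714844, 227.44647216796875), 78.93573760986328)
scene tote 0.79 743 z 0.09501463828277179 ((447.4979248046875, 323.2906799316406), (160.48512268066406, 23.506507873535156), 79.09117126464844)
scene tote 0.79 4444 z 0.01709957230124537 ((448.19342041015625, 324.1343688964844), (159.93527221679688, 224.403076171875), 78.47089385986328)
floor plane [ 0.0024 -0.0001  0.0172]
scene rack 0.98 1366 z 0.026486675298766693 ((448.4558410644531, 323.58587646484375), (201.4384765625, 265.0367126464844), 78.96138000488281)
  stamp 0.81 [399.2, 245.1] [0.4371 0.1114 0.0184] 0.041022221576580975
  stamp 0.66 [276.6, 128.6] [ 0.3997 -0.328   0.0348] 0.042542586143089256
  stamp 0.65 [355.5, 159.1] [ 0.3376 -0.1265  0.0181] 0.04106775914348848
  stamp 0.41 [283.6, 352.9] [0.7953 0.1345 0.0605] 0.09887183426110446
   dye_bottle_1 0.88 [0.7071 0.3538 0.0663] 0.19783122903927064

[... 1051 characters left out ...]
4300377200235017
  stamp 0.86 [370.7, 336.9] [ 0.4837 -0.2934  0.0402] 0.06786437586119687
  stamp 0.85 [271.4, 332.9] [ 0.3258 -0.142   0.0164] 0.038365406864363405
  stamp 0.74 [214.4, 213.7] [0.4357 0.3324 0.0286] 0.09956213031938799
  stamp 0.72 [329.4, 354.7] [ 0.3855 -0.28    0.0437] 0.06741370944126646
  stamp 0.68 [251.2, 263.2] [0.4209 0.0898 0.0144] 0.037964378489729445
   dye_bottle_1 0.93 [ 0.6756 -0.3943  0.0479] 0.09679696820986039
   dye_bottle_1 0.73 [0.6909 0.3396 0.0441] 0.09591807176915768
   dye_bottle_1 0.62 [0.3999 0.2379 0.0183] 0.03195152473028495
   dye_bottle_1 0.57 [0.7783 0.1157 0.0462] 0.09637658011249173
   peg_jar 0.66 [0.7556 0.2193 0.0639] 0.13100219427595716
```

View pics/Fc.png

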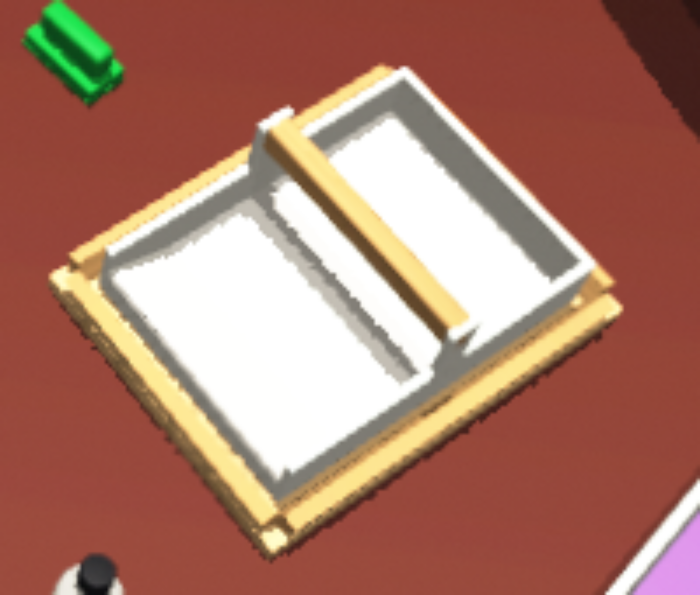

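View pics/Fside.png

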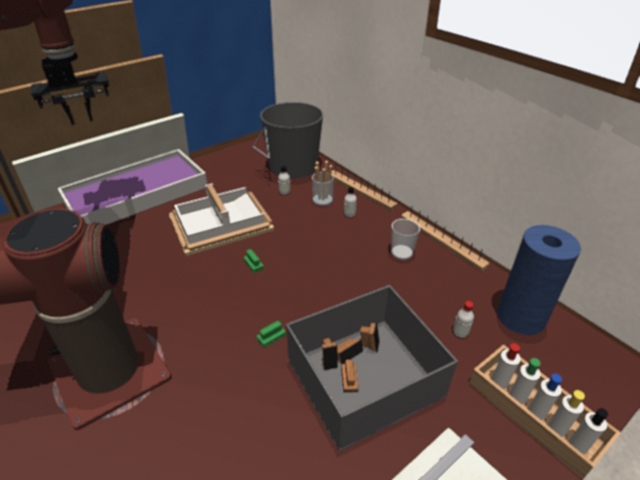

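View pics/Fscene.png

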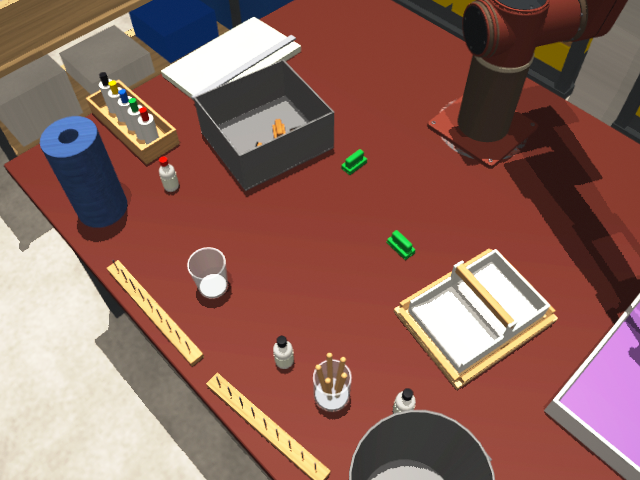

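The tote is seated: its inner floor reads z = 0.017, as expected, and it is within about 1–2 mm of the pocket centre and square to about 0.2°. Four stamps are in the tub, all bystanders are upright, and the arm is clear. Handing in.

```bash
python3 -c "
from plant import ctrl
print(ctrl.finish_job(), ctrl.get_obs()['time'])"
```

```text
the job is handed in; nothing more can be done
the job is handed in; nothing more can be done
```

The job is finished and handed in at about 41 s of the 210 s allowed; no verdict was reported. All four wooden stamps present (three on the table, one on the parking board) were gathered into the tote and tipped into the tub at about 57°. The empty tote went back into the parking board's pocket, and I left both green look-alikes alone.

**Last checks:**
- **Stamps:** the side view showed all four inside the tub, with tops no higher than 68 mm, below the rim. The scene view showed only part of the pile, because the tub wall hides the rest.
- **Tote:** its inner floor read 17 mm up, as expected for a seated tote. In the scene view it was level, within about 1–2 mm of the pocket centre and square to about 0.2°.
- **Bystanders and arm:** all the bottles, the cup and the jar were still standing, and the arm was clear with no force on the wrist.

**Failed or disagreed:**
- **First grasp:** the first grip on the rack stamp closed on nothing because I lifted before the slow fingers had shut. The second try, with a longer wait, worked.
- **Camera agreement:** the scene and side cameras disagreed by up to about 5 mm when measuring the stamps. The side camera's last fit of the rack rails was about 4–7 mm off the scene's, with most of the rails then hidden by the tote. I relied on the wrist camera and on midpoints between the two.

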